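# Cap sorting and the double-lidded tin

### The arm

A 7-joint arm with a two-finger parallel gripper is mounted at the origin on the work surface. World frame = base frame: x ahead of the robot, y to its left, z up, the work surface at z = 0. Lengths are in m, angles in rad, forces in N, time in s.
With the tool pointing down it reaches from about 0.425 to 0.925 m from the base axis. Payload 6.8 kg.
Tool frame: the origin (TCP) lies on the mounting face of the last link; the fingertips stand 173 mm ahead of it and the grasp point (between the pads) lies 155 mm ahead of it; y points along the fingers, x is the direction in which the jaws open and shut, and the axes are right-handed (so a half turn about y gives the same grasp; the last joint's range is limited). The gripper opens to 85 mm and grips with 20 to 120 N. Pads are 22 mm wide; open, the fingers measure 114 mm over their backs; the gripper's body (76 mm by 85 mm) begins 54 mm behind the grasp point. The pads swing forward as they close: fully open they stand 13 mm farther back than shut.
Start: joints at [-1.28, 0.477, 0.022, 1.555, -0.011, 1.109, -0.083], TCP at [0.262, 0.622, 0.405] pointing down, gripper open.
Joint ranges: [-2.96, 2.96], [-0.34, 2.1], [-1.41, 1.46], [0.24, 2.44], [-1.37, 4.51], [0.17, 1.92], [-2.96, 2.96]. Speed limits (rad/s): [2.39, 2.39, 3.14, 3.14, 3.14, 3.14, 3.14].

### API

Orientations are given as a rotation vector (axis times angle).
In Python, from bench import r gives the robot as it stands.
- The arm moves only by the tool step_arm, never from a script. Its arguments are lists of equal length, an entry for each row: "xyz": the shift along the tool's x, y, z scaled (see below), a list of three; "rotation": the turn, a rotation vector about the tool's x, y, z scaled (see below), a list of three. A call has 1 to 20 rows; each row is the pose to reach, as a shift and turn from the pose measured when the call began, along the tool's axes at that moment; what a row does not reach only later rows make up. The controller multiplies each number of a shift by 30 cm and each number of a turn by 90 degrees. A row lasts 1/8 s, in which the tool goes at most 62.5 mm and 10.7 degrees, less where a joint would pass 70% of its speed; a pose out of reach is approached as far as the arm can. A call with a number of a shift or a turn outside -1 to 1 is refused whole. A call with a gripper value outside its range is refused whole. "grip" is the closure, from 0 (fully open) to 1 (shut), set as the call begins (left out, the last holds). The fingers move at their own pace and stop on an object; "force" is the grip in N (left out, the last holds). Time passes only in rows, so rows that repeat a pose let the fingers close. It gives the time, the measured TCP pose, the force and the opening at its end, in the units of the state.
- r.get_obs(): the state, without advancing time (a new reading comes with each control period).
- r.grab_frame(name): name is "scene" or "top" or "wrist"; returns a dict with "pixels" (400x640x3 uint8, red, green, blue), "fx", "fy", "cx", "cy" (pixels), "position" and "attitude" of the camera in the world; the wrist camera has in their place "mount" (4x4, takes a point from camera to tool coordinates, whose origin is the TCP and whose axes are the tool frame's). Camera axes: x right, y down, z forward; pixel columns grow to the right and rows downward; lengths in m; the calibration is good to about 2 mm. A picture is of the moment at which its call begins: read the wrist's pose just before it. There is no depth.
- r.hand_in(): hands the job in, once; it reports no verdict.
The state is a dict: "clock": time; "joints": joint angles; "qvel": joint speeds; "tau": joint torques, N m; "tcp_pos": TCP position; "orientation": TCP orientation; "contact_force": force on the tool from outside, world axes, zero at the start; "moment": the same for the moment, N m; "grip_width": finger opening in m.
Only numpy, scipy, OpenCV 4.12 (cv2) and the standard library are available. Lean on these libraries where they do the work, as an engineer would, in place of code of your own. Each camera call takes 0.05 s, during which the arm holds its last target.

### The job

First sort the two cartridge caps by colour: the green cap into the green tin, the orange cap into the orange bin. Then pick up the nested pair of lids together by the inner lid's black knob, lower them onto the tin until the inner lid sits in its mouth (do not drop them), and let go. Finally take the outer lid alone by its steel collar, lift it straight up off the inner lid, which must stay seated and undisturbed so that it can be labelled, and finish still holding the outer lid level and motionless, about 12 cm above its place on the tin; do not disturb the cartridge, the screw jar or the putty knife.

Things in the scene. Friction and masses are not known exactly. Their poses are not given: they have to be found in the camera images.
- tin: round open green tin, fixed to the bench, upright: outer diameter 130 mm, inner 122 mm, height 70 mm, floor 4 mm thick; origin at the centre of its underside
- tin_mouth (a point): centre of the tin's mouth, at rim height (70 mm above the bench)
- bin: orange open box fixed to the bench, 110 x 110 x 45 mm high, walls and floor 4 mm; origin at the centre of its underside, x and y along its sides
- green_cap: loose green cartridge cap standing upright: 34 mm tall, 25 mm diameter with a 30 mm flange on the lowest 5 mm, 25 g; origin at the centre of its underside
- green_cap_mid (a point): middle of the green cap, 17 mm above its underside
- orange_cap: loose orange cartridge cap, same shape and size as the green one, standing upright; origin at the centre of its underside
- orange_cap_mid (a point): middle of the orange cap, 17 mm above its underside
- inner_lid: white inner lid, 120 g, on the bench under the outer lid; origin: centre of its underside, z up. Plug 114 mm diameter, z 0-10 mm, enters the tin; flange 130 mm diameter, z 10-15 mm, rests on the rim (seated, the origin is 10 mm below the rim). Black square knob 20 x 20 mm, sides along x and y, z 15-77 mm, stands 30 mm out of the outer lid's collar; lifting it carries both lids.
- inner_knob (a point): on the inner lid's axis, 67 mm above its underside, 10 mm below the top of the black knob
- outer_lid: green outer lid, 120 g, loose on the inner lid's flange, turned and a few mm off-axis; origin: centre of the plate's underside (15 mm above the inner origin when nested), z up. Plate 146 mm diameter, 4 mm thick, skirt (140 mm inside) hanging to z -8 mm. Square steel collar 44 x 44 mm outside, 32 x 32 inside, sides along x and y, z 4-32 mm, surrounds the knob, whose top is at z 62 mm.
- outer_collar (a point): on the collar's axis, 20 mm above the underside of the outer lid's plate (12 mm below the collar's top): the height to grip it
- cartridge: bystander: white and blue sealant cartridge standing upright, diameter 48 mm, 185 mm tall; origin at the centre of its underside
- screw_jar: bystander: amber jar with black cap, diameter 52 mm, 60 mm tall; origin at the centre of its underside
- putty_knife: bystander: flat putty knife lying on the bench, 200 mm long along its x; origin under its middle

How it is judged:
By the outcome, as a careful person would: the job done as asked, in the order asked, and still so for the second after the job is handed in, while the arm keeps its last pose, push and grip.
It also fails if it takes over 72 s, if anything falls off the work surface, if the arm or the gripper's body presses on something with over 40 N, if the wrist force passes 120 N, or if a joint passes its speed limit or range.

## Working session

There is one attempt and no reset: what is moved stays moved. The work goes in short steps, Python scripts to look and compute and a tool call to move; the robot and the scene stay as the last step left them, time stands still between calls to the robot, and variables do not carry over. Pictures are saved under pics/ and viewed, and the job is handed in when it is done.

Besides the shell and the picture viewer there is one more tool, called after "Call:" by a JSON object that holds its "api" and its "payload", one argument or row to a line. step_arm: Moves the arm, as the interface text tells. Its arguments: {"type":"object","properties":{"xyz":{"type":"array"},"rotation":{"type":"array"},"grip":{"type":"number"},"force":{"type":"number"}},"required":["xyz","rotation"]}

```bash
mkdir -p pics; ls
cat > h.py <<'E'
import numpy as np, cv2
from scipy.spatial.transform import Rotation as R
from bench import r
def save(name,cam):
    f=r.grab_frame(cam); cv2.imwrite(f'pics/{name}.png',cv2.cvtColor(f['pixels'],cv2.COLOR_RGB2BGR)); return f
E
python3 - <<'E'
from h import *
o=r.get_obs(); print(o)
for c in ['scene','top','wrist']:
    f=save(c+'0',c); print({k:v for k,v in f.items() if k!='pixels'})
    np.savez(f'{c}0.npz',**{k:np.array(v) for k,v in f.items()})
E
```

```text
pics
{'clock': 0.0, 'joints': array([-1.28006905,  0.47782178,  0.02234073,  1.55647121, -0.01148096,
        1.10930007, -0.08311179]), 'qvel': array([-2.77832940e-05,  6.79636350e-04,  3.50358661e-04,  2.63136952e-04,
       -1.10478422e-03, -5.33929049e-05,  1.41090313e-03]), 'tau': array([ 7.36382594e-05, -5.96450007e+01,  1.60798229e+00, -2.81200057e+01,
        1.23994367e-02,  9.16169083e-03, -2.87181479e-05]), 'tcp_pos': array([0.26201443, 0.62176718, 0.40370257]), 'orientation': array([-1.37307081, -0.90955675,  0.91197271]), 'contact_force': array([ 0.18819385, -0.46822513, -0.208221  ]), 'moment': array([ 0.0309869 , -0.04547727,  0.00754898]), 'grip_width': 0.08533837183554281}
{'fx': 396.7478210032166, 'fy': 396.7478210032166, 'cx': 315.4981344610141, 'cy': 194.57308248913068, 'position': array([ 0.95503847, -0.58374692,  0.61754512]), 'attitude': array([-2.15352955, -0.54902848,  0.30102085])}
{'fx': 500.9697003667892, 'fy': 500.9697003667892, 'cx': 322.28759026616643, 'cy': 196.98349093601516, 'position': array([0.49360069, 0.04181153, 1.40045078]), 'attitude': array([-2.19369666,  2.17607008, -0.07066984])}
{'fx': 299.8202925295383, 'fy': 299.8202925295383, 'cx': 321.02407033570546, 'cy': 200.08375074331127, 'mount': array([[ 9.99999753e-01, -7.12782863e-05, -6.98656129e-04,
        -6.09412277e-04],
       [ 6.56863725e-04, -2.57027272e-01,  9.66403927e-01,
         3.06698479e-02],
       [-2.48457295e-04, -9.66404147e-01, -2.57027162e-01,
         6.46431789e-02],
       [ 0.00000000e+00,  0.00000000e+00,  0.00000000e+00,
         1.00000000e+00]])}
```

View pics/scene0.png

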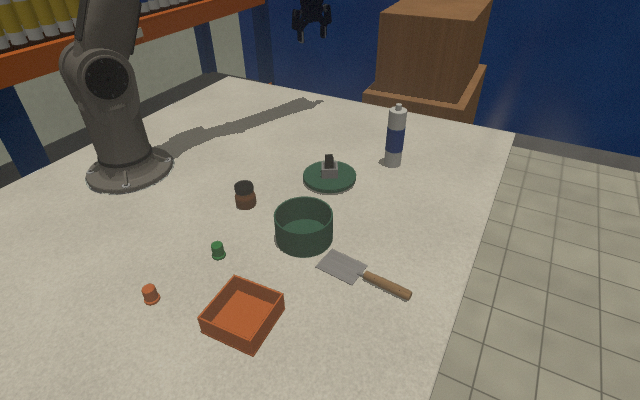

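View pics/top0.png

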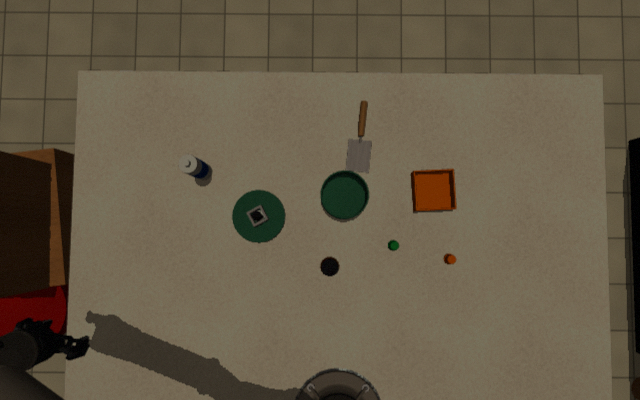

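View pics/wrist0.png

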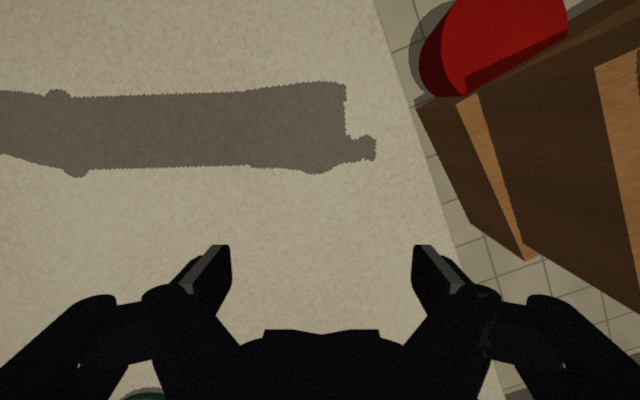

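Run:
```python
from h import *
o=r.get_obs(); print(R.from_rotvec(o['orientation']).as_matrix().round(4))
t=np.load('top0.npz');print(R.from_rotvec(t['attitude']).as_matrix().round(3))
```

```text
[[ 3.883e-01 -5.000e-04 -9.215e-01]
 [ 9.215e-01 -1.300e-03  3.883e-01]
 [-1.400e-03 -1.000e+00 -1.000e-04]]
[[ 0.008 -0.998  0.068]
 [-1.    -0.008  0.004]
 [-0.003 -0.068 -0.998]]
```

```bash
cat >> h.py <<'E'
def ray(f,u,v):
    d=np.array([(u-f['cx'])/f['fx'],(v-f['cy'])/f['fy'],1.0])
    if 'position' in f: return np.array(f['position']),R.from_rotvec(f['attitude']).as_matrix()@d
    p,ori=f['pose']; M=np.array(f['mount']); Rw=R.from_rotvec(ori).as_matrix()
    return p+Rw@M[:3,3],Rw@M[:3,:3]@d
def onz(f,u,v,z):
    p,d=ray(f,u,v); return p+d*(z-p[2])/d[2]
def proj(f,P):
    P=np.atleast_2d(P)
    if 'position' in f: Rc=R.from_rotvec(f['attitude']).as_matrix(); p=np.array(f['position'])
    else:
        pp,ori=f['pose']; M=np.array(f['mount']); Rw=R.from_rotvec(ori).as_matrix(); p=pp+Rw@M[:3,3]; Rc=Rw@M[:3,:3]
    q=(P-p)@Rc; return np.c_[f['fx']*q[:,0]/q[:,2]+f['cx'],f['fy']*q[:,1]/q[:,2]+f['cy']]
def wrist(name):
    o=r.get_obs(); f=save(name,'wrist'); f['pose']=(o['tcp_pos'],o['orientation']); return f
def load(n): 
    return dict(np.load(n))
def plan(grasp,yaw=None,o=None):
    """grasp point target (world) & jaw-axis yaw (tool x dir angle) -> scaled xyz, rotation; tool y down"""
    o=o or r.get_obs(); R0=R.from_rotvec(o['orientation']).as_matrix()
    cur=np.arctan2(R0[1,0],R0[0,0])
    if yaw is None: yaw=cur
    c,s=np.cos(yaw),np.sin(yaw)
    Rt=np.array([[c,0,-s],[s,0,c],[0,-1,0]]).astype(float)
    tcp=np.array(grasp)+[0,0,.155]
    return (R0.T@(tcp-o['tcp_pos'])/.3).round(4), (R.from_matrix(R0.T@Rt).as_rotvec()/(np.pi/2)).round(4)
def st():
    o=r.get_obs(); R0=R.from_rotvec(o['orientation']).as_matrix()
    print('t',round(o['clock'],2),'grasp',(o['tcp_pos']+.155*R0[:,1]).round(4),'yaw',np.degrees(np.arctan2(R0[1,0],R0[0,0])).round(2),'ydir',R0[:,1].round(4),'F',o['contact_force'].round(2),'w',round(o['grip_width'],4),'j',o['joints'].round(2))
E
python3 - <<'E'
from h import *
for c,zz in (('top',1),('scene',1)):
    f=load(c+'0.npz'); hsv=cv2.cvtColor(f['pixels'],cv2.COLOR_RGB2HSV)
    for n,lo,hi in (('green',(40,90,30),(95,255,255)),('orange',(3,150,80),(18,255,255))):
        m=cv2.inRange(hsv,lo,hi); k,l,s,ce=cv2.connectedComponentsWithStats(m)
        for i in range(1,k):
            if s[i,4]>40: 
                print(c,n,s[i],ce[i].round(1),[onz(f,*ce[i],z)[:2].round(4).tolist() for z in (0,.034,.07)])
    im=cv2.cvtColor(f['pixels'],cv2.COLOR_RGB2BGR)
    y,x=(150,220) if c=='top' else (130,210)
    cv2.imwrite(f'pics/{c}_z.png',cv2.resize(im[y:y+140,x:x+200],None,fx=4,fy=4,interpolation=cv2.INTER_CUBIC))
E
```

```text
top green [ 321  175   44   44 1465] [342.7 197.1] [[0.5895, -0.01], [0.5872, -0.0087], [0.5847, -0.0074]]
top green [ 233  191   52   51 1766] [258.4 216. ] [[0.5346, 0.2255], [0.5336, 0.2211], [0.5326, 0.2164]]
top green [388 240  11  10  84] [393.2 244.8] [[0.4575, -0.1511], [0.4584, -0.1464], [0.4593, -0.1415]]
top orange [359 101   7  34  85] [361.9 118.8] [[0.8123, -0.0631], [0.8046, -0.0605], [0.7964, -0.0578]]
top orange [  13  148   52  138 1351] [ 51.5 218.6] [[0.5228, 0.8046], [0.5221, 0.7861], [0.5213, 0.7665]]
top orange [ 414  169   43   42 1386] [433.1 190.7] [[0.6095, -0.263], [0.6067, -0.2556], [0.6037, -0.2478]]
top orange [448 255   8   9  60] [451.5 259. ] [[0.4197, -0.3128], [0.4215, -0.3042], [0.4234, -0.2951]]
scene green [211 242  11   7  61] [216.  244.8] [[0.4324, -0.1281], [0.4612, -0.1532], [0.4916, -0.1797]]
scene orange [ 135    0  130   45 2382] [189.   16.3] [[-1.2403, 1.5452], [-1.1194, 1.428], [-0.9915, 1.3039]]
scene orange [   0   35   75   54 2110] [31.1 61.2] [[-1.2743, 0.4635], [-1.1516, 0.4058], [-1.0216, 0.3448]]
scene orange [ 198  275   85   71 2184] [242.2 313.5] [[0.599, -0.2487], [0.6186, -0.2671], [0.6394, -0.2867]]
scene orange [142 284  13  10  90] [147.7 288.4] [[0.3942, -0.2907], [0.4251, -0.3068], [0.4577, -0.3239]]
```

View pics/top_z.png

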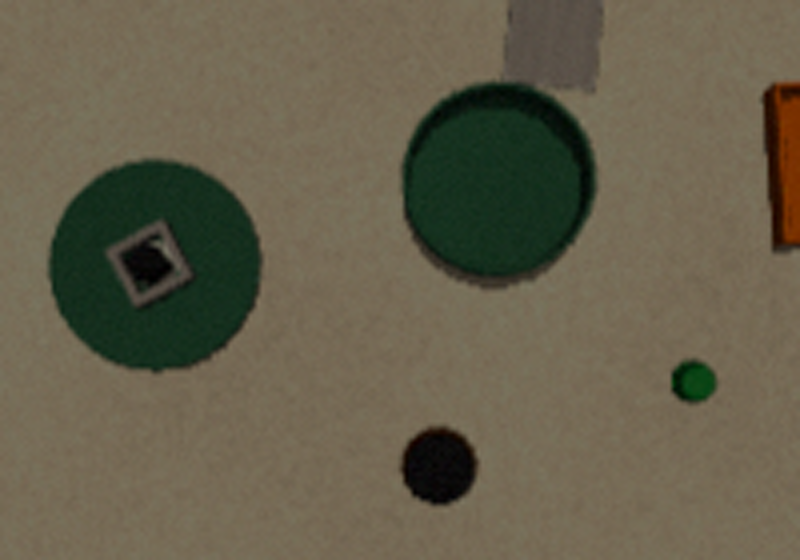

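View pics/scene_z.png

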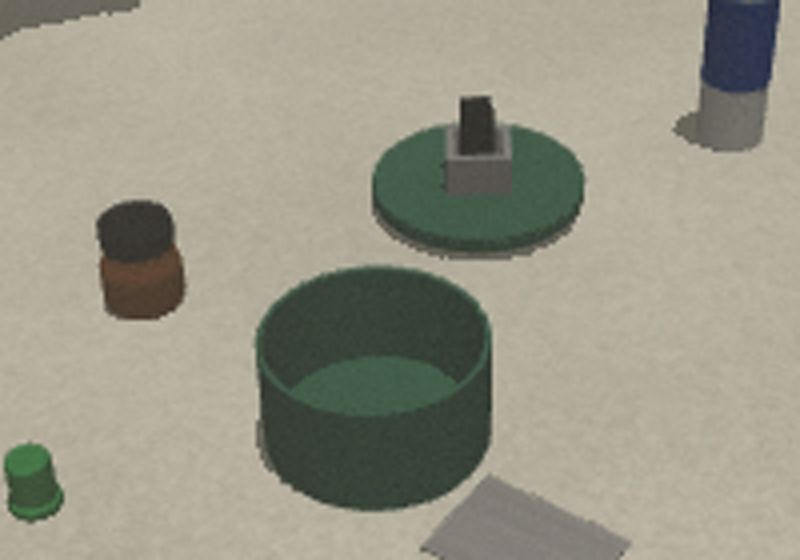

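Run:
```python
from h import *
st()
print(plan((.52,.27,.22),np.radians(27))); print(plan((.458,-.147,.14),np.radians(-18)))
```

```text
t 0.15 grasp [0.2619 0.6216 0.2489] yaw 67.15 ydir [-5.0e-04 -1.3e-03 -1.0e+00] F [ 0.08 -0.61  0.12] w 0.0854 j [-1.28  0.48  0.02  1.56 -0.01  1.11 -0.08]
(array([-0.7468,  0.0977, -1.2479]), array([ 4.000e-04,  4.461e-01, -8.000e-04]))
(array([-2.1076,  0.3663, -1.5971]), array([ 7.000e-04,  9.461e-01, -7.000e-04]))
```

Call:
{"api": "step_arm", "payload": {
  "xyz": [
    [-0.3, 0.03, -0.5],
    [-0.6, 0.06, -1.0],
    [-0.6, 0.06, -1.0],
    [-0.6, 0.06, -1.0],
    [-0.6, 0.06, -1.0],
    [-0.6, 0.06, -1.0],
    [-0.6, 0.06, -1.0]
  ],
  "rotation": [
    [0, 0.1, 0],
    [0, 0.2, 0],
    [0, 0.3, 0],
    [0, 0.4, 0],
    [0, 0.4, 0],
    [0, 0.4, 0],
    [0, 0.4, 0]
  ],
  "grip": 0.4,
  "force": 40
}}

```text
clock: 1.02
tcp_pos: [0.4707, 0.3358, 0.3861]
orientation: [-1.532, -0.42, 0.422]
contact_force: [0.3, 0.7, 0.0]
grip_width: 0.0513
```

Run:
```python
from h import *
st()
print(plan((.458,-.147,.16),np.radians(-18)))
```

```text
t 1.02 grasp [0.4707 0.3353 0.2311] yaw 30.76 ydir [ 1.e-04 -3.e-03 -1.e+00] F [0.33 0.67 0.04] w 0.0513 j [-0.93  0.34  0.25  1.83 -0.1   0.99 -0.1 ]
(array([-0.8592,  0.2418, -1.3604]), array([ 2.000e-03,  5.418e-01, -2.000e-04]))
```

Call:
{"api": "step_arm", "payload": {
  "xyz": [
    [-0.55, 0.1, -0.9],
    [-0.55, 0.1, -0.9],
    [-0.55, 0.1, -0.9],
    [-0.55, 0.1, -0.9],
    [-0.55, 0.1, -0.9],
    [-0.55, 0.1, -0.9]
  ],
  "rotation": [
    [0, 0.1, 0],
    [0, 0.2, 0],
    [0, 0.3, 0],
    [0, 0.4, 0],
    [0, 0.5, 0],
    [0, 0.54, 0]
  ]
}}

```text
clock: 1.78
tcp_pos: [0.4663, 0.016, 0.3569]
orientation: [-1.56, 0.251, -0.251]
contact_force: [0.6, 0.6, 0.0]
grip_width: 0.0513
```

Run:
```python
from h import *
st()
print(plan((.458,-.147,.14),np.radians(-18)))
```

```text
t 1.77 grasp [0.4662 0.0154 0.2019] yaw -18.32 ydir [-6.0e-04 -3.5e-03 -1.0e+00] F [0.65 0.59 0.05] w 0.0513 j [-0.64  0.21  0.55  2.12 -0.14  0.85 -0.34]
(array([ 0.1444,  0.2081, -0.5237]), array([ 0.0023, -0.0036,  0.0003]))
```

Call:
{"api": "step_arm", "payload": {
  "xyz": [
    [0.14, 0.2, -0.52],
    [0.14, 0.2, -0.52],
    [0.14, 0.2, -0.52],
    [0.14, 0.2, -0.52],
    [0.14, 0.2, -0.52]
  ],
  "rotation": [
    [0, 0, 0],
    [0, 0, 0],
    [0, 0, 0],
    [0, 0, 0],
    [0, 0, 0]
  ]
}}

```text
clock: 2.4
tcp_pos: [0.4575, -0.1445, 0.2973]
orientation: [-1.559, 0.25, -0.25]
contact_force: [-0.1, 0.5, 1.2]
grip_width: 0.0512
```

Run:
```python
from h import *
st()
f=wrist('w1')
hsv=cv2.cvtColor(f['pixels'],cv2.COLOR_RGB2HSV)
m=cv2.inRange(hsv,(40,90,30),(95,255,255)); k,l,s,ce=cv2.connectedComponentsWithStats(m)
for i in range(1,k):
  if s[i,4]>40: print(s[i],ce[i],onz(f,*ce[i],.017))
print(proj(f,[(.458,-.147,.034),(.458,-.147,0)]))
```

```text
t 2.4 grasp [ 0.4574 -0.1449  0.1423] yaw -18.26 ydir [-9.0e-04 -2.9e-03 -1.0e+00] F [-0.14  0.49  1.2 ] w 0.0512 j [-0.3   0.34  0.57  2.14 -0.27  0.73  0.13]
[ 382    0  184   55 5686] [459.37671474  22.69257826] [ 0.5971208  -0.05012082  0.017     ]
[308 184  32  39 987] [323.9473151  202.61600811] [ 0.45839643 -0.15049574  0.017     ]
[[322.31999511 204.47563205]
 [322.18279851 194.25859767]]
```

View pics/w1.png

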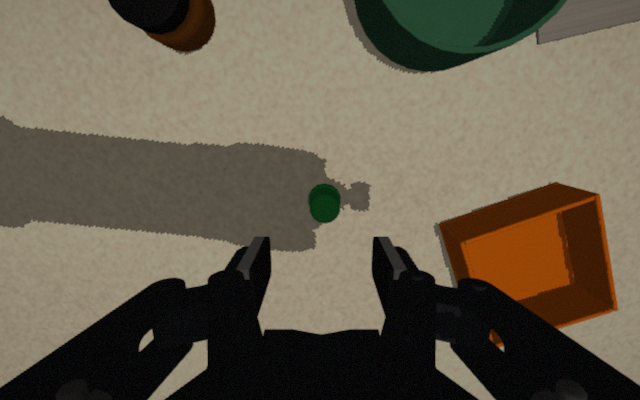

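Run:
```python
from h import *
print(plan((.4584,-.1497,.023),np.radians(-18)))
```

```text
(array([ 0.008 ,  0.3984, -0.0164]), array([ 0.0018, -0.002 ,  0.0003]))
```

Call:
{"api": "step_arm", "payload": {
  "xyz": [
    [0.008, 0.15, -0.016],
    [0.008, 0.3, -0.016],
    [0.008, 0.398, -0.016],
    [0.008, 0.398, -0.016],
    [0.008, 0.398, -0.016]
  ],
  "rotation": [
    [0, 0, 0],
    [0, 0, 0],
    [0, 0, 0],
    [0.002, 0, 0],
    [0.002, 0, 0]
  ]
}}

```text
clock: 3.08
tcp_pos: [0.4593, -0.1489, 0.1792]
orientation: [-1.556, 0.246, -0.25]
contact_force: [-0.5, 0.6, 0.2]
grip_width: 0.0514
```

Call:
{"api": "step_arm", "payload": {
  "xyz": [
    [0, 0, 0],
    [0, 0, 0],
    [0, 0, 0],
    [0, 0, 0],
    [0, 0, 0]
  ],
  "rotation": [
    [0, 0, 0],
    [0, 0, 0],
    [0, 0, 0],
    [0, 0, 0],
    [0, 0, 0]
  ],
  "grip": 1,
  "force": 40
}}

```text
clock: 3.7
tcp_pos: [0.4601, -0.1488, 0.1808]
orientation: [-1.555, 0.244, -0.251]
contact_force: [-1.3, 2.0, 10.5]
grip_width: 0.0234
```

Run:
```python
from h import *
st(); f=wrist('w2')
print(plan((.4584,-.15,.15)),plan((.587,-.008,.15)),plan((.587,-.008,.035)))
```

```text
t 3.7 grasp [ 0.4608 -0.1486  0.0258] yaw -18.08 ydir [ 0.005  0.001 -1.   ] F [-1.29  2.02 10.54] w 0.0234 j [-0.14  0.56  0.4   2.18 -0.47  0.48  0.31]
(array([-0.0021, -0.4142, -0.0047]), array([-0.0016,  0.    ,  0.0028])) (array([ 0.2586, -0.4116,  0.5782]), array([-0.0016,  0.    ,  0.0028])) (array([ 0.2569, -0.0282,  0.5773]), array([-0.0016,  0.    ,  0.0028]))
```

View pics/w2.png

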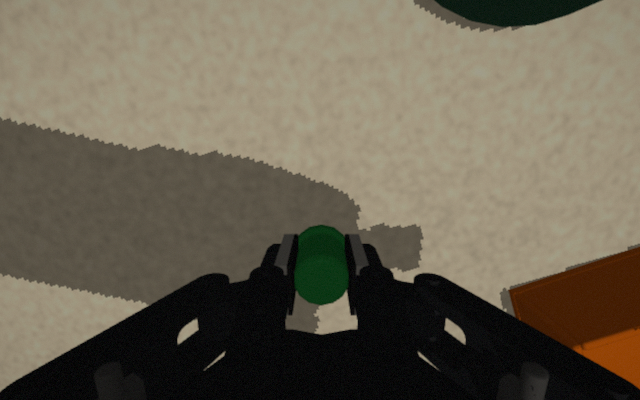

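Call:
{"api": "step_arm", "payload": {
  "xyz": [
    [0, -0.15, 0],
    [0, -0.3, 0],
    [0.0, -0.42, 0.0],
    [0.05, -0.42, 0.2],
    [0.15, -0.42, 0.4],
    [0.258, -0.42, 0.577],
    [0.258, -0.42, 0.577],
    [0.258, -0.42, 0.577],
    [0.258, -0.42, 0.577]
  ],
  "rotation": [
    [0, 0, 0],
    [0, 0, 0],
    [0, 0, 0],
    [0, 0, 0],
    [0, 0, 0],
    [0, 0, 0],
    [0, 0, 0],
    [0, 0, 0],
    [0, 0, 0]
  ]
}}

```text
clock: 4.88
tcp_pos: [0.5856, -0.01, 0.3078]
orientation: [-1.555, 0.246, -0.253]
contact_force: [-0.6, -0.8, 0.0]
grip_width: 0.0234
```

Run:
```python
from h import *
st(); f=wrist('w3'); save('t3','top')
print(plan((.587,-.008,.038)))
print(proj(f,[(.587+.061*np.cos(a),-.008+.061*np.sin(a),.07) for a in np.arange(0,6.2,.785)]).round())
```

```text
t 4.88 grasp [ 0.5863 -0.0099  0.1528] yaw -18.21 ydir [ 4.4e-03  7.0e-04 -1.0e+00] F [-0.56 -0.84  0.  ] w 0.0234 j [-0.5   0.49  0.54  1.89 -0.33  0.85 -0.11]
(array([2.000e-04, 3.827e-01, 6.000e-03]), array([-0.0015,  0.    ,  0.0026]))
[[402. 184.]
 [361. 132.]
 [292. 127.]
 [242. 172.]
 [242. 235.]
 [284. 278.]
 [345. 282.]
 [393. 245.]]
```

View pics/w3.png

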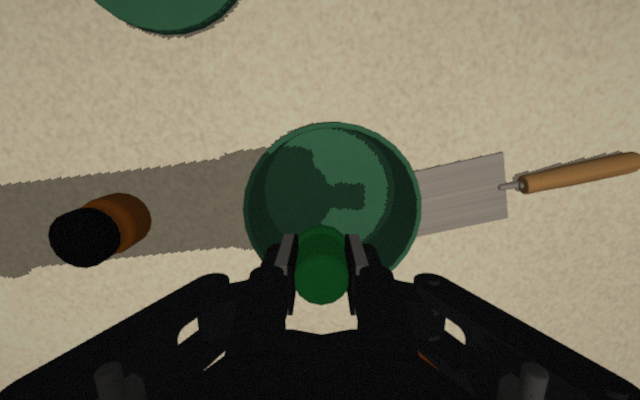

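Run:
```python
from h import *
t=load('top0.npz'); print(onz(t,344.75,194.8,.07))
o=r.get_obs(); f=r.grab_frame('wrist'); f['pose']=(o['tcp_pos'],o['orientation'])
for u,v in ((244,203),(420,203),(330,122)): print(onz(f,u,v,.07))
# candidate circle fit: outer rim pixels
hsv=cv2.cvtColor(f['pixels'],cv2.COLOR_RGB2HSV)
m=cv2.inRange(hsv,(40,90,20),(95,255,255)); m[230:]=0
k,l,s,ce=cv2.connectedComponentsWithStats(m); i=max([i for i in range(1,k) if s[i,1]>60],key=lambda i:s[i,4])
c=max(cv2.findContours((l==i).astype(np.uint8),0,cv2.CHAIN_APPROX_NONE)[0],key=len)[:,0]
c=c[c[:,1]<200]
P=np.array([onz(f,*p,.07)[:2] for p in c.astype(float)])
A=np.c_[2*P,np.ones(len(P))]; x=np.linalg.lstsq(A,(P**2).sum(1),rcond=None)[0]; print(x[:2],np.sqrt(x[2]+x[:2]@x[:2]))
print(plan((*x[:2],.038)))
```

```text
[ 0.59089987 -0.01272485  0.07      ]
[0.53687889 0.01420071 0.07      ]
[ 0.65674495 -0.02539376  0.07      ]
[0.6125549  0.04840313 0.07      ]
[ 0.594079   -0.01299046] 0.06336217598661731
(array([ 0.0275,  0.3828, -0.0035]), array([-0.0016,  0.    ,  0.0027]))
```

Call:
{"api": "step_arm", "payload": {
  "xyz": [
    [0.027, 0.15, 0],
    [0.027, 0.3, 0],
    [0.027, 0.385, 0],
    [0.027, 0.385, 0],
    [0.027, 0.385, 0],
    [0.027, 0.385, 0]
  ],
  "rotation": [
    [0, 0, 0],
    [0, 0, 0],
    [0, 0, 0],
    [0, 0, 0],
    [0, 0, 0],
    [0, 0, 0]
  ]
}}

```text
clock: 5.78
tcp_pos: [0.5949, -0.0121, 0.1939]
orientation: [-1.554, 0.244, -0.255]
contact_force: [-0.3, -0.5, -0.3]
grip_width: 0.0237
```

Call:
{"api": "step_arm", "payload": {
  "xyz": [
    [0, 0, 0],
    [0, 0, 0],
    [0, 0, 0],
    [0, -0.15, 0],
    [0, -0.3, 0],
    [0, -0.4, 0],
    [0, -0.4, 0],
    [0, -0.4, 0]
  ],
  "rotation": [
    [0, 0, 0],
    [0, 0, 0],
    [0, 0, 0],
    [0, 0, 0],
    [0, 0, 0],
    [0, 0, 0],
    [0, 0, 0],
    [0, 0, 0]
  ],
  "grip": 0.45
}}

```text
clock: 6.78
tcp_pos: [0.5936, -0.012, 0.3132]
orientation: [-1.554, 0.244, -0.254]
contact_force: [0.7, 0.1, 0.3]
grip_width: 0.0468
```

Run:
```python
from h import *
st(); f=wrist('w4')
print(plan((.422,-.306,.14),np.radians(-36)))
```

```text
t 6.78 grasp [ 0.5946 -0.0118  0.1582] yaw -18.18 ydir [ 0.0064  0.0015 -1.    ] F [0.65 0.08 0.31] w 0.0468 j [-0.5   0.49  0.55  1.87 -0.33  0.86 -0.1 ]
(array([-0.2375,  0.0549, -1.1094]), array([-0.0023,  0.1979,  0.0027]))
```

View pics/w4.png

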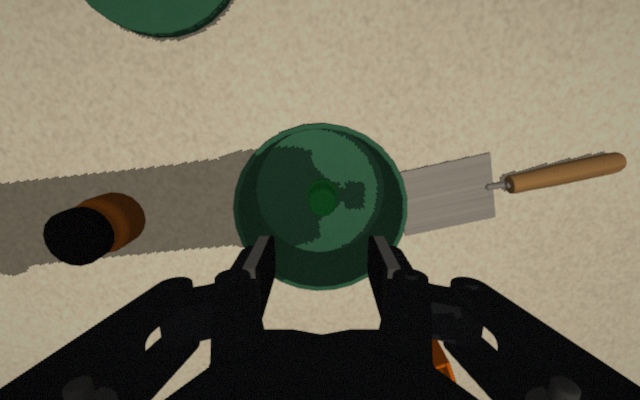

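Call:
{"api": "step_arm", "payload": {
  "xyz": [
    [-0.2, 0.02, -0.98],
    [-0.2, 0.02, -0.98],
    [-0.2, 0.02, -0.98],
    [-0.2, 0.02, -0.98],
    [-0.2, 0.02, -0.98],
    [-0.2, 0.02, -0.98],
    [-0.2, 0.02, -0.98]
  ],
  "rotation": [
    [0, 0.1, 0],
    [0, 0.2, 0],
    [0, 0.2, 0],
    [0, 0.2, 0],
    [0, 0.2, 0],
    [0, 0.2, 0],
    [0, 0.2, 0]
  ]
}}

```text
clock: 7.7
tcp_pos: [0.4449, -0.2721, 0.3048]
orientation: [-1.51, 0.492, -0.497]
contact_force: [-0.4, 0.5, 0.6]
grip_width: 0.0466
```

Run:
```python
from h import *
st(); f=wrist('w5')
hsv=cv2.cvtColor(f['pixels'],cv2.COLOR_RGB2HSV)
m=cv2.inRange(hsv,(3,150,60),(18,255,255)); k,l,s,ce=cv2.connectedComponentsWithStats(m)
for i in range(1,k):
  if s[i,4]>40: print(s[i],ce[i],onz(f,*ce[i],.017))
print(plan((.422,-.306,.023),np.radians(-36)))
```

```text
t 7.7 grasp [ 0.4455 -0.2718  0.1498] yaw -36.18 ydir [ 0.0041  0.0021 -1.    ] F [-0.44  0.47  0.6 ] w 0.0466 j [-0.1   0.42  0.67  2.05 -0.37  0.79  0.16]
[  379     0   226   166 22667] [486.4970221   71.78687078] [ 0.61301124 -0.26773153  0.017     ]
[307 220  31  39 955] [321.91727749 238.96230366] [ 0.42268183 -0.30542986  0.017     ]
(array([ 0.0039,  0.4224, -0.1406]), array([-0.0027, -0.001 ,  0.0014]))
```

View pics/w5.png

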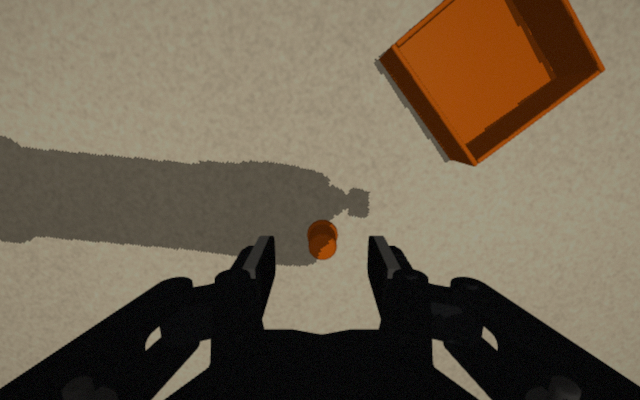

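Call:
{"api": "step_arm", "payload": {
  "xyz": [
    [0.004, 0.05, -0.14],
    [0.004, 0.2, -0.14],
    [0.004, 0.35, -0.14],
    [0.004, 0.412, -0.14],
    [0.004, 0.412, -0.14],
    [0.004, 0.412, -0.14]
  ],
  "rotation": [
    [0, 0, 0],
    [0, 0, 0],
    [0, 0, 0],
    [-0.003, 0, 0.001],
    [-0.003, 0, 0.001],
    [-0.003, 0, 0.001]
  ]
}}

```text
clock: 8.5
tcp_pos: [0.4229, -0.306, 0.1823]
orientation: [-1.515, 0.491, -0.495]
contact_force: [-0.2, -0.1, 0.1]
grip_width: 0.0469
```

Call:
{"api": "step_arm", "payload": {
  "xyz": [
    [0, 0, 0],
    [0, 0, 0],
    [0, 0, 0],
    [0, 0, 0],
    [0, 0, 0]
  ],
  "rotation": [
    [0, 0, 0],
    [0, 0, 0],
    [0, 0, 0],
    [0, 0, 0],
    [0, 0, 0]
  ],
  "grip": 1
}}

```text
clock: 9.12
tcp_pos: [0.4236, -0.3064, 0.1839]
orientation: [-1.515, 0.489, -0.497]
contact_force: [-1.4, 1.3, 8.3]
grip_width: 0.0235
```

Run:
```python
from h import *
st(); f=wrist('w6')
print(plan((.61,-.263,.14)),plan((.61,-.263,.04)))
```

```text
t 9.12 grasp [ 0.4244 -0.3067  0.0289] yaw -36.05 ydir [ 0.0048 -0.0024 -1.    ] F [-1.41  1.26  8.27] w 0.0235 j [ 0.12  0.62  0.5   2.1  -0.56  0.55  0.39]
(array([ 0.4192, -0.3677,  0.4828]), array([-0.0006,  0.    ,  0.0034])) (array([ 0.4174, -0.0344,  0.4825]), array([-0.0006,  0.    ,  0.0034]))
```

View pics/w6.png

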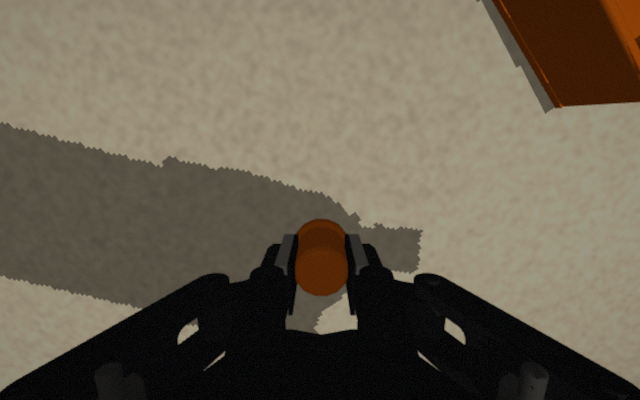

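Call:
{"api": "step_arm", "payload": {
  "xyz": [
    [0, -0.15, 0],
    [0, -0.33, 0],
    [0.15, -0.35, 0.15],
    [0.3, -0.35, 0.33],
    [0.418, -0.35, 0.482],
    [0.418, -0.35, 0.482],
    [0.418, -0.35, 0.482],
    [0.418, -0.35, 0.482]
  ],
  "rotation": [
    [0, 0, 0],
    [0, 0, 0],
    [0, 0, 0],
    [0, 0, 0],
    [0, 0, 0],
    [0, 0, 0],
    [0, 0, 0],
    [0, 0, 0]
  ]
}}

```text
clock: 10.18
tcp_pos: [0.608, -0.2642, 0.29]
orientation: [-1.515, 0.491, -0.499]
contact_force: [-0.5, 1.7, 0.0]
grip_width: 0.0232
```

Run:
```python
from h import *
st(); f=wrist('w7')
print(proj(f,[(.61,-.263,.004)]))
print(plan((.61,-.263,.04)))
```

```text
t 10.18 grasp [ 0.6087 -0.2646  0.135 ] yaw -36.19 ydir [ 0.0042 -0.0027 -1.    ] F [-0.47  1.68  0.05] w 0.0232 j [-0.11  0.65  0.63  1.72 -0.46  0.92  0.07]
[[319.98996127 193.67074659]]
(array([0.0013, 0.317 , 0.0067]), array([-0.0004,  0.    ,  0.0032]))
```

View pics/w7.png

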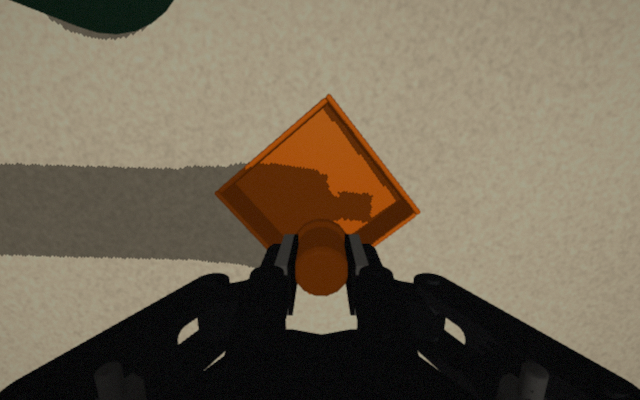

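Call:
{"api": "step_arm", "payload": {
  "xyz": [
    [0.001, 0.15, 0.005],
    [0.001, 0.28, 0.005],
    [0.001, 0.32, 0.005],
    [0.001, 0.32, 0.005],
    [0.001, 0.32, 0.005]
  ],
  "rotation": [
    [0, 0, 0],
    [0, 0, 0],
    [0, 0, 0],
    [0, 0, 0],
    [0, 0, 0]
  ]
}}

```text
clock: 10.85
tcp_pos: [0.6101, -0.2641, 0.1959]
orientation: [-1.515, 0.489, -0.501]
contact_force: [1.1, 0.2, 0.3]
grip_width: 0.0233
```

Call:
{"api": "step_arm", "payload": {
  "xyz": [
    [0, 0, 0],
    [0, 0, 0],
    [0, 0, 0],
    [0, -0.15, 0],
    [0, -0.3, 0],
    [0, -0.45, 0],
    [0, -0.45, 0],
    [0, -0.45, 0]
  ],
  "rotation": [
    [0, 0, 0],
    [0, 0, 0],
    [0, 0, 0],
    [0, 0, 0],
    [0, 0, 0],
    [0, 0, 0],
    [0, 0, 0],
    [0, 0, 0]
  ],
  "grip": 0.45
}}

```text
clock: 11.85
tcp_pos: [0.609, -0.2633, 0.3305]
orientation: [-1.514, 0.489, -0.501]
contact_force: [-0.1, 0.0, -1.1]
grip_width: 0.0472
```

Run:
```python
from h import *
st(); f=wrist('w8'); t=save('t8','top'); s=save('s8','scene')
np.savez('t8.npz',**t)
im=cv2.cvtColor(t['pixels'],cv2.COLOR_RGB2BGR)
cv2.imwrite('pics/t8z.png',cv2.resize(im[180:250,225:325],None,fx=8,fy=8,interpolation=cv2.INTER_CUBIC))
```

```text
t 11.85 grasp [ 0.61   -0.2637  0.1755] yaw -36.21 ydir [ 0.0065 -0.003  -1.    ] F [-0.1   0.01 -1.06] w 0.0472 j [-0.14  0.61  0.66  1.69 -0.43  0.99  0.04]
```

View pics/w8.png

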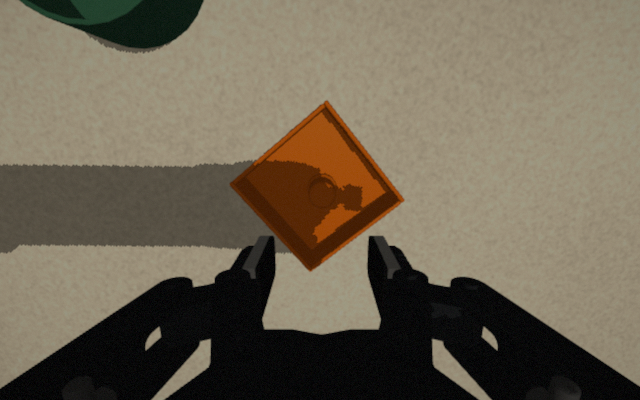

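View pics/t8z.png

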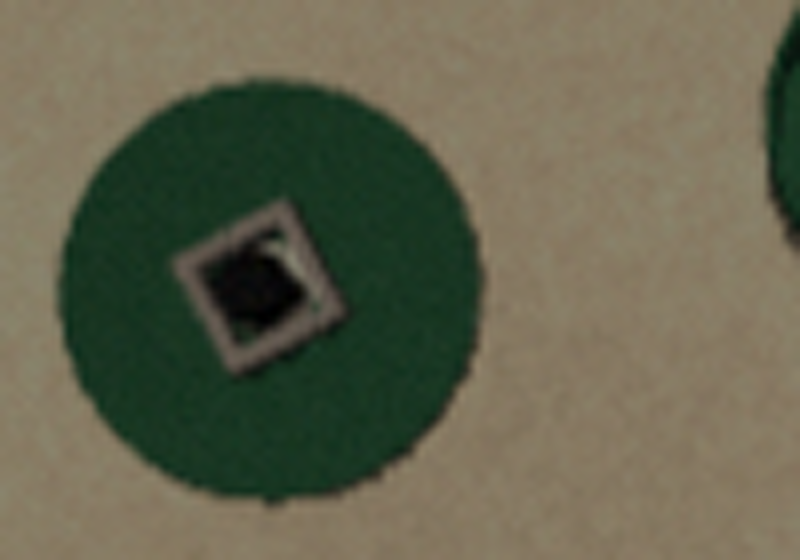

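View pics/s8.png

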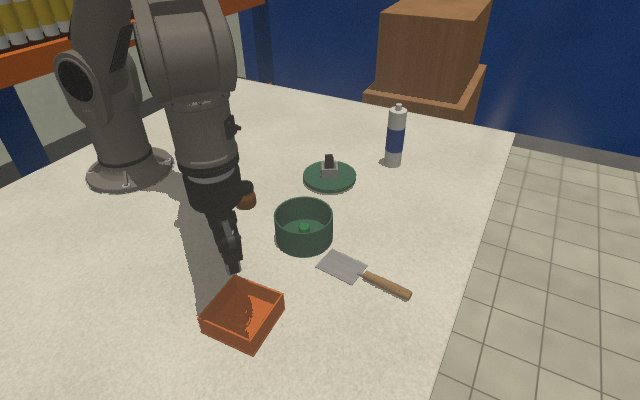

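Run:
```python
from h import *
print(plan((.535,.222,.21),np.radians(20)))
```

```text
(array([-1.1536, -0.1242,  1.1596]), array([ 0.0014, -0.6247,  0.0032]))
```

Call:
{"api": "step_arm", "payload": {
  "xyz": [
    [-0.1, -0.12, 0.1],
    [-0.97, -0.12, 0.97],
    [-0.97, -0.12, 0.97],
    [-0.97, -0.12, 0.97],
    [-0.97, -0.12, 0.97],
    [-0.97, -0.12, 0.97],
    [-0.97, -0.12, 0.97],
    [-0.97, -0.12, 0.97],
    [-0.97, -0.12, 0.97]
  ],
  "rotation": [
    [0, -0.1, 0],
    [0, -0.2, 0],
    [0, -0.3, 0],
    [0, -0.4, 0],
    [0, -0.5, 0],
    [0, -0.6, 0],
    [0, -0.62, 0],
    [0, -0.62, 0],
    [0, -0.62, 0]
  ]
}}

```text
clock: 13.12
tcp_pos: [0.5457, 0.143, 0.3633]
orientation: [-1.559, -0.27, 0.266]
contact_force: [-0.1, -0.4, -0.0]
grip_width: 0.0469
```

Run:
```python
from h import *
st();print(plan((.535,.222,.21),np.radians(20)))
```

```text
t 13.12 grasp [0.5462 0.1424 0.2083] yaw 19.57 ydir [ 0.0033 -0.0041 -1.    ] F [-0.09 -0.37 -0.02] w 0.0469 j [-0.7   0.36  0.42  1.89 -0.17  0.93  0.14]
(array([ 0.0545, -0.007 ,  0.2599]), array([ 0.0032, -0.0048,  0.0011]))
```

Call:
{"api": "step_arm", "payload": {
  "xyz": [
    [0.055, 0, 0.26],
    [0.055, 0, 0.26],
    [0.055, 0, 0.26],
    [0.055, 0, 0.26]
  ],
  "rotation": [
    [0.003, -0.005, 0.001],
    [0.003, -0.005, 0.001],
    [0.003, -0.005, 0.001],
    [0.003, -0.005, 0.001]
  ]
}}

```text
clock: 13.62
tcp_pos: [0.5357, 0.2195, 0.3628]
orientation: [-1.555, -0.272, 0.271]
contact_force: [-0.5, -0.5, 0.4]
grip_width: 0.0469
```

Run:
```python
from h import *
st(); f=wrist('w9'); np.savez('w9.npz',pixels=f['pixels'],fx=f['fx'],fy=f['fy'],cx=f['cx'],cy=f['cy'],mount=f['mount'],p=f['pose'][0],o=f['pose'][1])
im=cv2.cvtColor(f['pixels'],cv2.COLOR_RGB2BGR)
c=proj(f,[(.535,.222,.047)])[0].astype(int); print(c)
y,x=c[1]-60,c[0]-80
print(x,y)
cv2.imwrite('pics/w9z.png',cv2.resize(im[y:y+120,x:x+160],None,fx=5,fy=5,interpolation=cv2.INTER_CUBIC))
```

```text
t 13.62 grasp [0.5358 0.2192 0.2078] yaw 19.82 ydir [ 3.0e-04 -1.6e-03 -1.0e+00] F [-0.5  -0.45  0.37] w 0.0469 j [-0.8   0.38  0.39  1.85 -0.17  0.94  0.01]
[321 185]
241 125
```

View pics/w9.png

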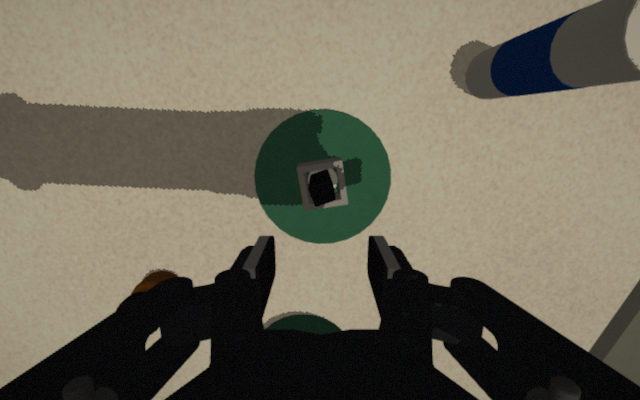

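View pics/w9z.png

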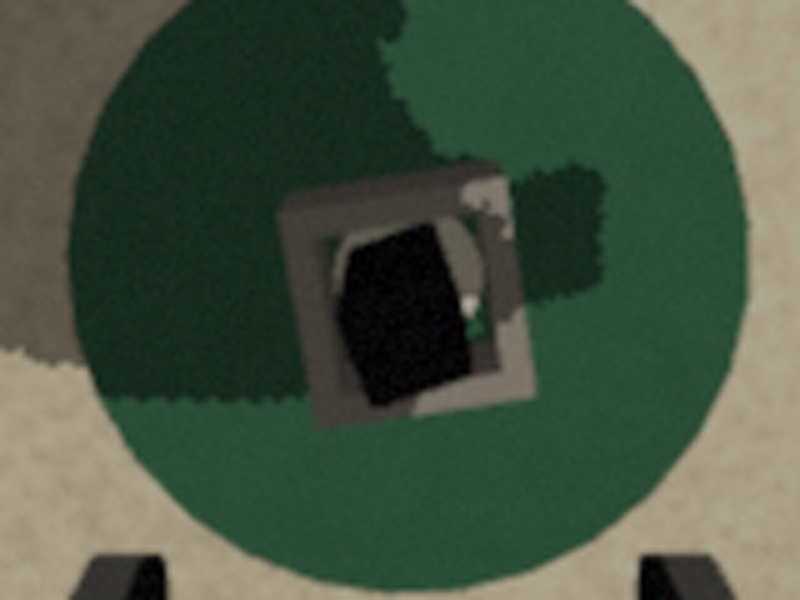

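```bash
cat >> h.py <<'E'
def loadw(n):
    d=dict(np.load(n)); d['pose']=(d['p'],d['o']); return d
def savew(n,f): np.savez(n,pixels=f['pixels'],fx=f['fx'],fy=f['fy'],cx=f['cx'],cy=f['cy'],mount=f['mount'],p=f['pose'][0],o=f['pose'][1])
def square(f,zc,x0,y0,s,z):
    P=np.array([onz(f,x0+(a+.5)/s-.5,y0+(b+.5)/s-.5,z)[:2] for a,b in zc])
    n=len(P); e=[np.degrees(np.arctan2(*(P[(i+1)%n]-P[i])[::-1])) for i in range(n)]
    print('ctr',P.mean(0).round(4),'sides',[round(np.linalg.norm(P[(i+1)%n]-P[i])*1e3,1) for i in range(n)],'angles',np.round(e,1)); return P
E
python3 - <<'E'
from h import *
f=loadw('w9.npz')
square(f,[(372,405),(470,372),(435,265),(340,300)],241,125,5,.077)
square(f,[(320,428),(537,397),(510,185),(280,213)],241,125,5,.047)
hsv=cv2.cvtColor(f['pixels'],cv2.COLOR_RGB2HSV)
m=cv2.inRange(hsv,(40,90,20),(95,255,255)); 
k,l,s,ce=cv2.connectedComponentsWithStats(m); i=max(range(1,k),key=lambda i:s[i,4])
c=max(cv2.findContours((l==i).astype(np.uint8),0,cv2.CHAIN_APPROX_NONE)[0],key=len)[:,0]
P=np.array([onz(f,*p,.017)[:2] for p in c.astype(float)])
A=np.c_[2*P,np.ones(len(P))]; x=np.linalg.lstsq(A,(P**2).sum(1),rcond=None)[0]; print(x[:2],np.sqrt(x[2]+x[:2]@x[:2]))
E
```

```text
ctr [0.5346 0.2225] sides [np.float64(18.3), np.float64(20.1), np.float64(17.6), np.float64(19.8)] angles [  39.1  128.  -139.6  -54.1]
ctr [0.5365 0.2216] sides [np.float64(43.4), np.float64(42.4), np.float64(44.2), np.float64(43.5)] angles [  28.3  118.1 -153.2  -60.9]
[0.53568308 0.22186102] 0.07143599265101636
```

Run:
```python
from h import *
print(plan((.5345,.2225,.13),np.radians(38)),plan((.5345,.2225,.069),np.radians(38)))
```

```text
(array([-0.0005,  0.2598,  0.0111]), array([ 8.000e-04, -2.021e-01, -2.000e-04])) (array([-0.0005,  0.4631,  0.0114]), array([ 8.000e-04, -2.021e-01, -2.000e-04]))
```

Call:
{"api": "step_arm", "payload": {
  "xyz": [
    [0, 0.1, 0.011],
    [0, 0.2, 0.011],
    [0, 0.25, 0.011],
    [0, 0.25, 0.011]
  ],
  "rotation": [
    [0, -0.1, 0],
    [0, -0.202, 0],
    [0, -0.202, 0],
    [0, -0.202, 0]
  ]
}}

```text
clock: 14.18
tcp_pos: [0.5347, 0.2214, 0.2873]
orientation: [-1.511, -0.514, 0.517]
contact_force: [0.0, -0.1, -0.2]
grip_width: 0.0467
```

Run:
```python
from h import *
st(); f=wrist('w10'); savew('w10.npz',f)
print(plan((.5345,.2225,.069),np.radians(38)))
im=cv2.cvtColor(f['pixels'],cv2.COLOR_RGB2BGR)
cv2.imwrite('pics/w10z.png',cv2.resize(im[150:300,220:420],None,fx=4,fy=4,interpolation=cv2.INTER_CUBIC))
```

```text
t 14.18 grasp [0.5346 0.221  0.1323] yaw 37.72 ydir [-0.001  -0.0026 -1.    ] F [ 0.04 -0.05 -0.16] w 0.0467 j [-0.72  0.47  0.29  1.91 -0.18  0.79  0.32]
(array([0.    , 0.2141, 0.0034]), array([ 0.0011, -0.0025, -0.0004]))
```

View pics/w10z.png

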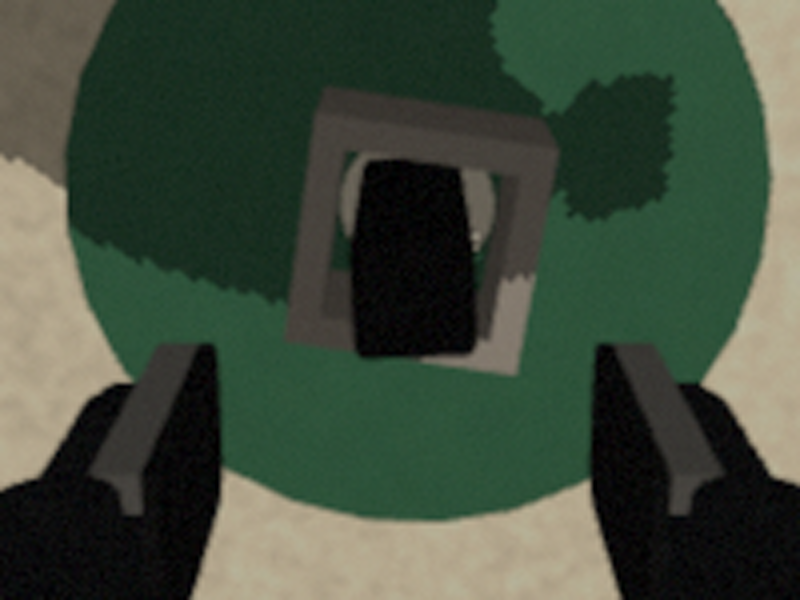

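Call:
{"api": "step_arm", "payload": {
  "xyz": [
    [0, 0.1, 0.003],
    [0, 0.18, 0.003],
    [0, 0.212, 0.003],
    [0, 0.212, 0.003],
    [0, 0.212, 0.003]
  ],
  "rotation": [
    [0.001, -0.006, 0],
    [0.001, -0.006, 0],
    [0.001, -0.006, 0],
    [0.001, -0.006, 0],
    [0.001, -0.006, 0]
  ]
}}

```text
clock: 14.85
tcp_pos: [0.5352, 0.2226, 0.2258]
orientation: [-1.507, -0.524, 0.522]
contact_force: [-0.5, 0.6, 0.7]
grip_width: 0.0472
```

Call:
{"api": "step_arm", "payload": {
  "xyz": [
    [0, 0, 0],
    [0, 0, 0],
    [0, 0, 0],
    [0, 0, 0],
    [0, 0, 0],
    [0, 0, 0]
  ],
  "rotation": [
    [0, 0, 0],
    [0, 0, 0],
    [0, 0, 0],
    [0, 0, 0],
    [0, 0, 0],
    [0, 0, 0]
  ],
  "grip": 1,
  "force": 70
}}

```text
clock: 15.6
tcp_pos: [0.5356, 0.2227, 0.227]
orientation: [-1.506, -0.525, 0.521]
contact_force: [-0.9, -0.9, 6.1]
grip_width: 0.0187
```

Run:
```python
from h import *
st(); f=wrist('w11')
```

```text
t 15.6 grasp [0.536  0.2229 0.072 ] yaw 38.29 ydir [ 0.0027  0.0013 -1.    ] F [-0.86 -0.95  6.05] w 0.0187 j [-0.7   0.56  0.25  1.94 -0.22  0.67  0.36]
```

View pics/w11.png

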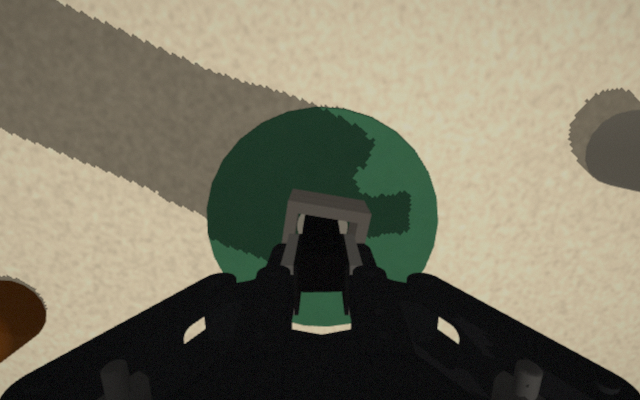

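Call:
{"api": "step_arm", "payload": {
  "xyz": [
    [0, -0.05, 0],
    [0, -0.1, 0],
    [0, -0.2, 0],
    [0, -0.3, 0],
    [0, -0.42, 0],
    [0, -0.42, 0],
    [0, -0.42, 0]
  ],
  "rotation": [
    [0, 0, 0],
    [0, 0, 0],
    [0, 0, 0],
    [0, 0, 0],
    [0, 0, 0],
    [0, 0, 0],
    [0, 0, 0]
  ]
}}

```text
clock: 16.52
tcp_pos: [0.5348, 0.2224, 0.3526]
orientation: [-1.506, -0.525, 0.521]
contact_force: [-0.1, 0.1, -3.1]
grip_width: 0.0184
```

Run:
```python
from h import *
st(); s=save('s12','scene'); wrist('w12')
def fit(f,z,ok):
    hsv=cv2.cvtColor(f['pixels'],cv2.COLOR_RGB2HSV)
    m=cv2.inRange(hsv,(40,70,15),(95,255,255)); k,l,s,ce=cv2.connectedComponentsWithStats(m)
    i=l[ok[1]-2:ok[1]+3,ok[0]-2:ok[0]+3].max()
    c=max(cv2.findContours((l==i).astype(np.uint8),0,cv2.CHAIN_APPROX_NONE)[0],key=len)[:,0].astype(float)
    return np.array([[*onz(f,*p,z)[:2],*p] for p in c])
def circ(P,n=6):
    for _ in range(n):
        A=np.c_[2*P[:,:2],np.ones(len(P))]; x=np.linalg.lstsq(A,(P[:,:2]**2).sum(1),rcond=None)[0]
        rr=np.sqrt(x[2]+x[:2]@x[:2]); e=np.abs(np.hypot(*(P[:,:2]-x[:2]).T)-rr); P=P[e<=np.percentile(e,92)]
    print(x[:2].round(4),rr.round(4),len(P),e.max().round(4))
f=r.grab_frame('wrist'); f['pixels']=cv2.cvtColor(cv2.imread('pics/w4.png'),cv2.COLOR_BGR2RGB)
f['pose']=(np.array([.5936,-.012,.3132]),R.from_matrix(np.array(0)+np.eye(3)).as_rotvec()); f['pose']=(f['pose'][0],np.array([-1.554,.244,-.254]))
P=fit(f,.07,(322,180)); P=P[P[:,3]<235]; circ(P)
for n in ('top0.npz','t8.npz'):
    t=load(n); P=fit(t,.07,(344,197)); circ(P);
```

```text
t 16.52 grasp [0.5351 0.2226 0.1976] yaw 38.29 ydir [ 0.0019  0.0011 -1.    ] F [-0.14  0.11 -3.12] w 0.0184 j [-0.75  0.38  0.31  1.86 -0.15  0.92  0.3 ]
[ 0.5935 -0.0128] 0.0636 188 0.0003
[ 0.592  -0.0111] 0.0633 81 0.0009
[ 0.5919 -0.0113] 0.0632 81 0.0008
```

View pics/s12.png

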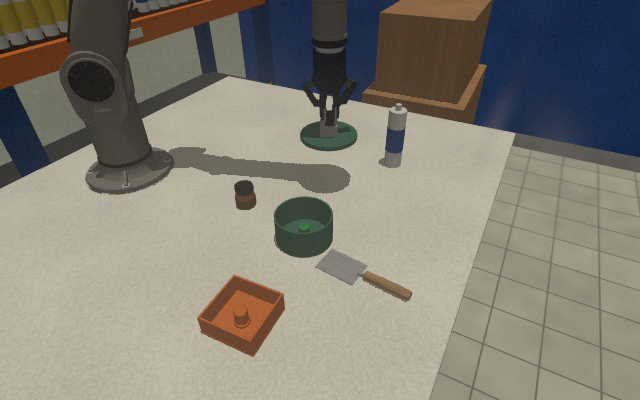

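View pics/w12.png

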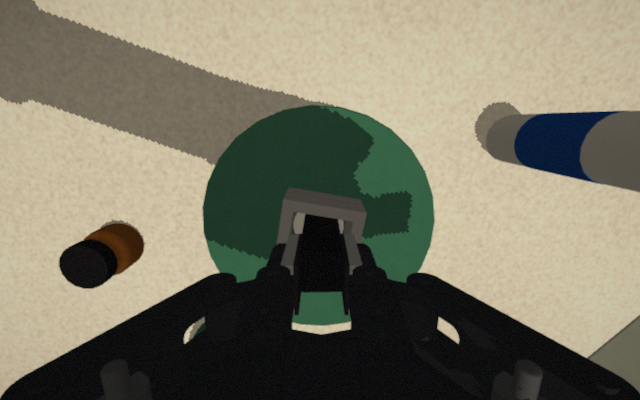

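Run:
```python
from h import *
f=loadw('w10.npz')
a,b=[onz(f,220+(x+.5)/4-.5,150+(y+.5)/4-.5,.077)[:2] for x,y in ((353,356),(474,353))]
y=np.radians(38); tz=np.array([-np.sin(y),np.cos(y)]); c=(a+b)/2+.01*tz; print('knob',c,np.linalg.norm(a-b))
o=np.array([.536,.2229]); print('off tz',(c-o)@tz,'tx',(c-o)@[np.cos(y),np.sin(y)])
print(plan((.593,-.0122,.19)),plan((.593,-.0122,.1976)))
```

```text
knob [0.53435554 0.2221735 ] 0.019420605858192785
off tz 0.0004399422327057769 tx -0.0017431249777423244
(array([-0.3321,  0.0225, -0.734 ]), array([ 0.0002, -0.    ,  0.0003])) (array([-0.3321, -0.0029, -0.734 ]), array([ 0.0002, -0.    ,  0.0003]))
```

Call:
{"api": "step_arm", "payload": {
  "xyz": [
    [-0.05, 0, -0.12],
    [-0.12, 0, -0.27],
    [-0.2, 0, -0.43],
    [-0.27, 0, -0.6],
    [-0.332, 0, -0.734],
    [-0.332, 0, -0.734],
    [-0.332, 0, -0.734],
    [-0.332, 0, -0.734]
  ],
  "rotation": [
    [0, 0, 0],
    [0, 0, 0],
    [0, 0, 0],
    [0, 0, 0],
    [0, 0, 0],
    [0, 0, 0],
    [0, 0, 0],
    [0, 0, 0]
  ]
}}

```text
clock: 17.68
tcp_pos: [0.5928, -0.0105, 0.3512]
orientation: [-1.506, -0.525, 0.525]
contact_force: [-0.6, 0.1, -3.3]
grip_width: 0.0189
```

Run:
```python
from h import *
st(); s=save('s13','scene'); t=save('t13','top')
print(plan((.593,-.0122,.15)),plan((.593,-.0122,.132)))
im=cv2.cvtColor(s['pixels'],cv2.COLOR_RGB2BGR)
cv2.imwrite('pics/s13z.png',cv2.resize(im[90:260,210:410],None,fx=3.5,fy=3.5,interpolation=cv2.INTER_CUBIC))
```

```text
t 17.68 grasp [ 0.5927 -0.0104  0.1962] yaw 38.43 ydir [-6.e-04  6.e-04 -1.e+00] F [-0.58  0.15 -3.26] w 0.0189 j [-0.37  0.42  0.37  1.83 -0.19  0.93  0.75]
(array([-0.0028,  0.1549, -0.0042]), array([-0.0002,  0.    ,  0.0002])) (array([-0.0028,  0.2149, -0.0042]), array([-0.0002,  0.    ,  0.0002]))
```

View pics/s13z.png

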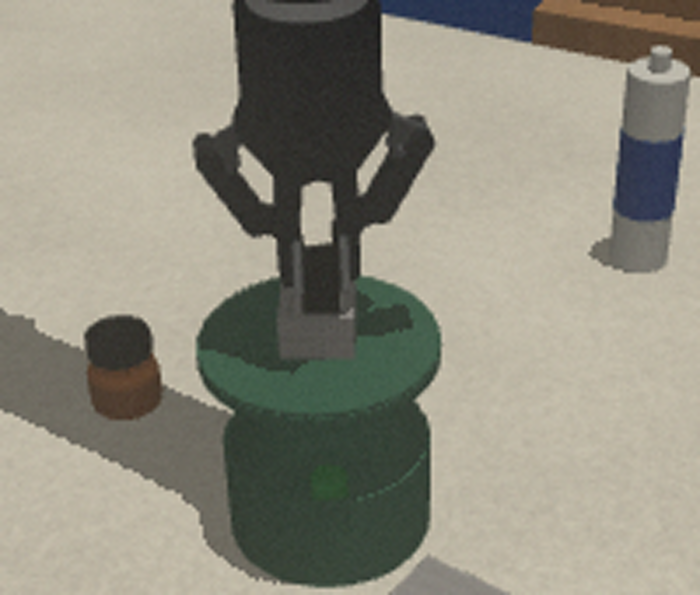

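View pics/t13.png

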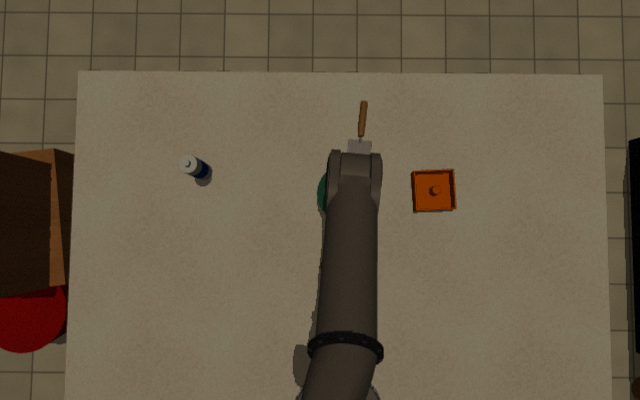

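Call:
{"api": "step_arm", "payload": {
  "xyz": [
    [-0.003, 0.08, -0.004],
    [-0.003, 0.15, -0.004],
    [-0.003, 0.165, -0.004],
    [-0.003, 0.165, -0.004],
    [-0.003, 0.165, -0.004]
  ],
  "rotation": [
    [0, 0, 0],
    [0, 0, 0],
    [0, 0, 0],
    [0, 0, 0],
    [0, 0, 0]
  ]
}}

```text
clock: 18.4
tcp_pos: [0.5934, -0.0121, 0.3029]
orientation: [-1.506, -0.526, 0.524]
contact_force: [0.3, -0.6, -3.3]
grip_width: 0.0187
```

Run:
```python
from h import *
st(); s=save('s14','scene')
print(plan((.593,-.0122,.139)),plan((.593,-.0122,.132)))
im=cv2.cvtColor(s['pixels'],cv2.COLOR_RGB2BGR)
cv2.imwrite('pics/s14z.png',cv2.resize(im[130:260,230:390],None,fx=4.5,fy=4.5,interpolation=cv2.INTER_CUBIC))
```

```text
t 18.4 grasp [ 0.5936 -0.012   0.1479] yaw 38.43 ydir [ 1.7e-03  6.0e-04 -1.0e+00] F [ 0.28 -0.62 -3.25] w 0.0187 j [-0.35  0.48  0.35  1.87 -0.22  0.83  0.78]
(array([-0.0009,  0.0297,  0.0006]), array([ 0.0004, -0.    ,  0.001 ])) (array([-0.001 ,  0.053 ,  0.0006]), array([ 0.0004, -0.    ,  0.001 ]))
```

View pics/s14z.png

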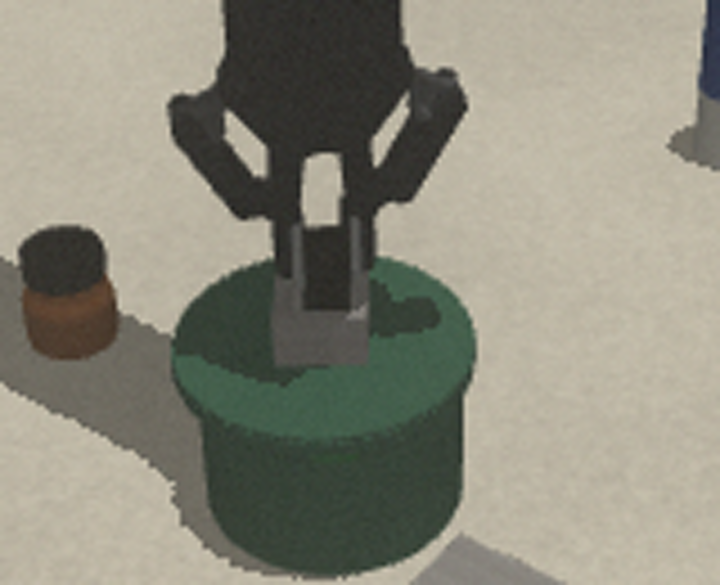

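Well centred above the mouth (lid ellipse symmetric about the tin in the picture). Lowering with the force watched.

Call:
{"api": "step_arm", "payload": {
  "xyz": [
    [0, 0.01, 0],
    [0, 0.02, 0],
    [0, 0.03, 0],
    [0, 0.03, 0]
  ],
  "rotation": [
    [0, 0, 0],
    [0, 0, 0],
    [0, 0, 0],
    [0, 0, 0]
  ]
}}

```text
clock: 18.95
tcp_pos: [0.5932, -0.0121, 0.2935]
orientation: [-1.506, -0.526, 0.524]
contact_force: [0.0, -0.2, -2.8]
grip_width: 0.0189
```

Call:
{"api": "step_arm", "payload": {
  "xyz": [
    [0, 0.008, 0],
    [0, 0.016, 0],
    [0, 0.02, 0],
    [0, 0.02, 0]
  ],
  "rotation": [
    [0, 0, 0],
    [0, 0, 0],
    [0, 0, 0],
    [0, 0, 0]
  ]
}}

```text
clock: 19.45
tcp_pos: [0.5932, -0.0121, 0.2874]
orientation: [-1.506, -0.526, 0.524]
contact_force: [-0.2, 0.2, -2.6]
grip_width: 0.0188
```

Run:
```python
from h import *
st()
```

```text
t 19.45 grasp [ 0.5933 -0.0121  0.1324] yaw 38.43 ydir [ 7.e-04  5.e-04 -1.e+00] F [-0.21  0.19 -2.56] w 0.0188 j [-0.35  0.5   0.34  1.88 -0.23  0.8   0.79]
```

Call:
{"api": "step_arm", "payload": {
  "xyz": [
    [0, 0.003, 0],
    [0, 0.006, 0],
    [0, 0.006, 0]
  ],
  "rotation": [
    [0, 0, 0],
    [0, 0, 0],
    [0, 0, 0]
  ]
}}

```text
clock: 19.82
tcp_pos: [0.5932, -0.0123, 0.287]
orientation: [-1.506, -0.526, 0.524]
contact_force: [-3.1, 0.8, 9.5]
grip_width: 0.0188
```

Run:
```python
from h import *
st(); s=save('s15','scene')
im=cv2.cvtColor(s['pixels'],cv2.COLOR_RGB2BGR)
cv2.imwrite('pics/s15z.png',cv2.resize(im[130:260,230:390],None,fx=4.5,fy=4.5,interpolation=cv2.INTER_CUBIC))
```

```text
t 19.82 grasp [ 0.5934 -0.0121  0.132 ] yaw 38.42 ydir [ 0.0011  0.0012 -1.    ] F [-3.09  0.75  9.54] w 0.0188 j [-0.35  0.5   0.34  1.88 -0.23  0.8   0.79]
```

View pics/s15z.png

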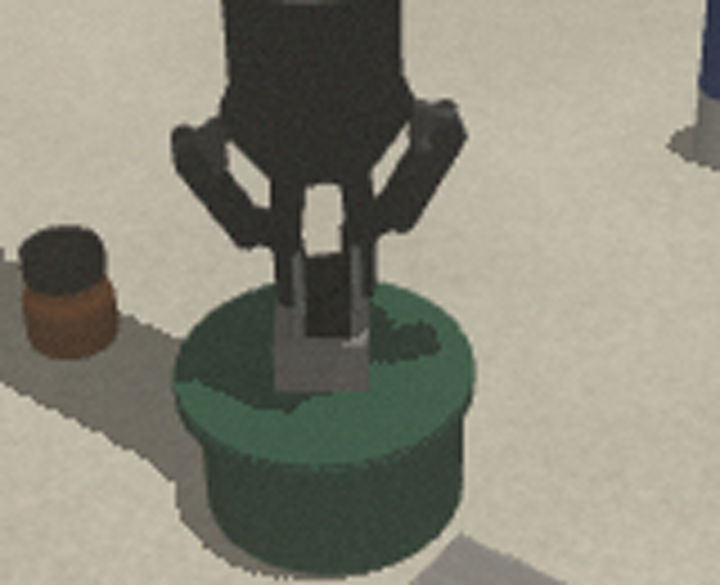

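Call:
{"api": "step_arm", "payload": {
  "xyz": [
    [0, 0, 0],
    [0, 0, 0],
    [0, 0, 0],
    [0, 0, 0],
    [0, 0, 0]
  ],
  "rotation": [
    [0, 0, 0],
    [0, 0, 0],
    [0, 0, 0],
    [0, 0, 0],
    [0, 0, 0]
  ],
  "grip": 0.45
}}

```text
clock: 20.5
tcp_pos: [0.5932, -0.0123, 0.2869]
orientation: [-1.506, -0.526, 0.524]
contact_force: [0.3, 0.1, -1.2]
grip_width: 0.0465
```

Call:
{"api": "step_arm", "payload": {
  "xyz": [
    [0, -0.05, 0],
    [0, -0.15, 0],
    [0, -0.22, 0],
    [0, -0.22, 0],
    [0, -0.22, 0]
  ],
  "rotation": [
    [0, 0, 0],
    [0, 0, 0],
    [0, 0, 0],
    [0, 0, 0],
    [0, 0, 0]
  ],
  "grip": 0.1
}}

```text
clock: 21.12
tcp_pos: [0.5929, -0.0122, 0.3527]
orientation: [-1.505, -0.526, 0.524]
contact_force: [0.0, -0.1, -0.6]
grip_width: 0.0769
```

Run:
```python
from h import *
st(); f=wrist('w16'); savew('w16.npz',f); save('s16','scene')
im=cv2.cvtColor(f['pixels'],cv2.COLOR_RGB2BGR)
cv2.imwrite('pics/w16z.png',cv2.resize(im[130:280,220:420],None,fx=4,fy=4,interpolation=cv2.INTER_CUBIC))
```

```text
t 21.12 grasp [ 0.593  -0.012   0.1977] yaw 38.43 ydir [ 6.0e-04  1.2e-03 -1.0e+00] F [ 0.02 -0.08 -0.65] w 0.0769 j [-0.37  0.41  0.38  1.83 -0.19  0.93  0.76]
```

View pics/w16z.png

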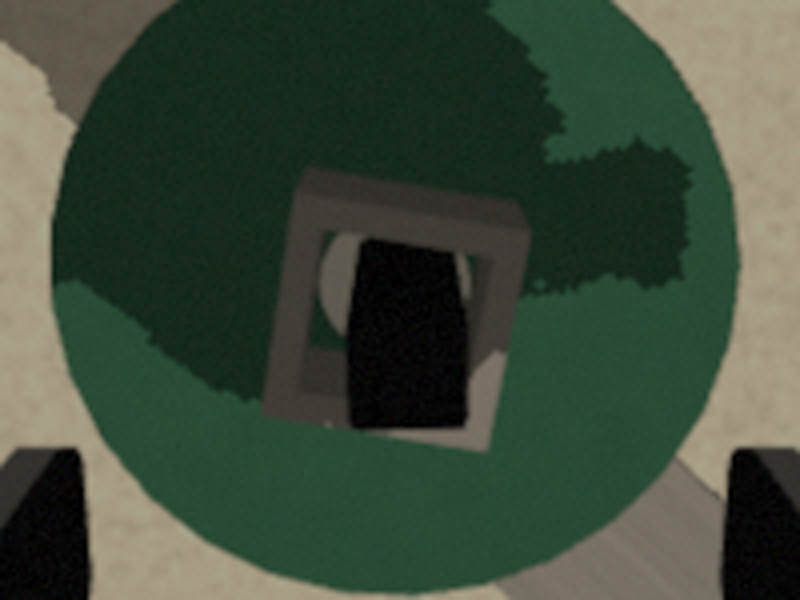

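View pics/s16.png

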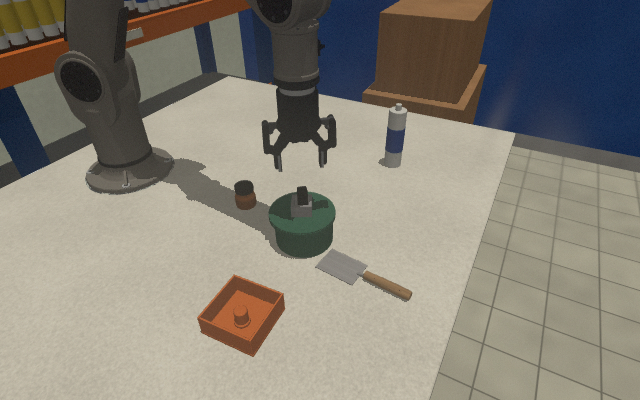

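```bash
python3 - <<'E'
from h import *
f=loadw('w16.npz')
M=f['mount']
def pt(x,y,z=0):
    q=(np.array([x,y,z])-M[:3,3])@M[:3,:3]; return f['fx']*q[0]/q[2]+f['cx'],f['fy']*q[1]/q[2]+f['cy']
for w in (.0235,.047,.077,.085):
    print(w,[tuple(np.round(pt(w/2,y,.011),1)) for y in (.155,.160,.165,.17,.175)])
C=square(f,[(263,415),(488,451),(530,233),(300,196)],220,130,4,.107)
K=square(f,[(350,428),(467,428),(463,312),(351,312)],220,130,4,.137)
hsv=cv2.cvtColor(f['pixels'],cv2.COLOR_RGB2HSV)
m=cv2.inRange(hsv,(40,70,15),(95,255,255)); k,l,s,ce=cv2.connectedComponentsWithStats(m); i=max(range(1,k),key=lambda i:s[i,4])
c=max(cv2.findContours((l==i).astype(np.uint8),0,cv2.CHAIN_APPROX_NONE)[0],key=len)[:,0]; c=c[c[:,1]<235]
P=np.array([onz(f,*p,.077)[:2] for p in c.astype(float)])
A=np.c_[2*P,np.ones(len(P))]; x=np.linalg.lstsq(A,(P**2).sum(1),rcond=None)[0]; print(x[:2],np.sqrt(x[2]+x[:2]@x[:2]))
E
for n in 11 10 9 16; do echo; done; python3 -c "
import cv2,numpy as np
a=[cv2.imread(f'pics/{n}.png')[215:335,200:440] for n in ('w6','w9','w16','w1')]
cv2.imwrite('pics/tips.png',cv2.resize(np.vstack([np.hstack(a[:2]),np.hstack(a[2:])]),None,fx=1.66,fy=1.66,interpolation=2)*1)"
```

```text
0.0235 [(np.float64(348.4), np.float64(244.0)), (np.float64(347.5), np.float64(239.7)), (np.float64(346.6), np.float64(235.6)), (np.float64(345.8), np.float64(231.9)), (np.float64(345.0), np.float64(228.4))]
0.047 [(np.float64(374.7), np.float64(244.0)), (np.float64(372.9), np.float64(239.7)), (np.float64(371.1), np.float64(235.6)), (np.float64(369.5), np.float64(231.9)), (np.float64(368.0), np.float64(228.4))]
0.077 [(np.float64(408.3), np.float64(244.0)), (np.float64(405.3), np.float64(239.7)), (np.float64(402.5), np.float64(235.6)), (np.float64(399.8), np.float64(231.9)), (np.float64(397.3), np.float64(228.4))]
0.085 [(np.float64(417.3), np.float64(244.0)), (np.float64(413.9), np.float64(239.7)), (np.float64(410.8), np.float64(235.6)), (np.float64(407.9), np.float64(231.9)), (np.float64(405.2), np.float64(228.4))]
ctr [ 0.5921 -0.0147] sides [np.float64(43.8), np.float64(43.6), np.float64(42.6), np.float64(43.3)] angles [  28.7  119.2 -150.9  -62.3]
ctr [ 0.5928 -0.012 ] sides [np.float64(19.3), np.float64(20.0), np.float64(18.0), np.float64(19.9)] angles [  38.4  131.  -141.6  -52.7]
[ 0.59147238 -0.01481111] 0.07183882470491981
```

View pics/tips.png

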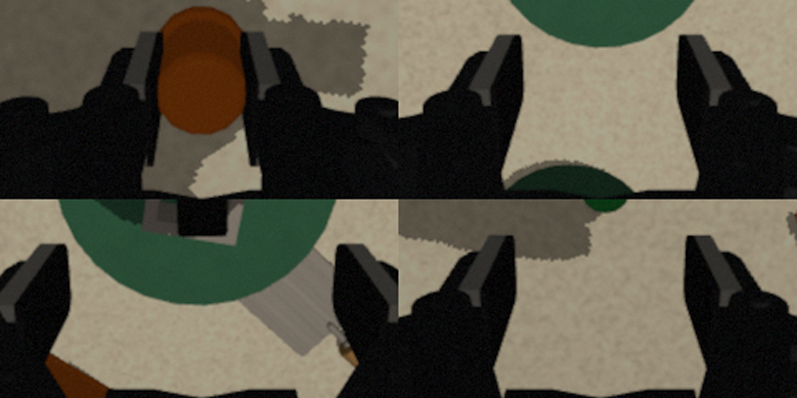

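Run:
```python
from h import *
print(plan((.5918,-.0147,.17),np.radians(28.5)))
```

```text
(array([-0.0077,  0.0903, -0.0045]), array([-0.0007,  0.1103,  0.    ]))
```

Call:
{"api": "step_arm", "payload": {
  "xyz": [
    [-0.008, 0.04, -0.004],
    [-0.008, 0.09, -0.004],
    [-0.008, 0.09, -0.004],
    [-0.008, 0.09, -0.004]
  ],
  "rotation": [
    [0, 0.1, 0],
    [-0.001, 0.11, 0],
    [-0.001, 0.11, 0],
    [-0.001, 0.11, 0]
  ]
}}

```text
clock: 21.72
tcp_pos: [0.5918, -0.0146, 0.325]
orientation: [-1.536, -0.392, 0.392]
contact_force: [0.0, 0.1, 0.5]
grip_width: 0.0767
```

Run:
```python
from h import *
st(); f=wrist('w17'); savew('w17.npz',f)
im=cv2.cvtColor(f['pixels'],cv2.COLOR_RGB2BGR)
cv2.imwrite('pics/w17z.png',cv2.resize(im[140:290,220:420],None,fx=4,fy=4,interpolation=cv2.INTER_CUBIC))
```

```text
t 21.73 grasp [ 0.5918 -0.0147  0.17  ] yaw 28.62 ydir [ 0.e+00 -5.e-04 -1.e+00] F [0.01 0.07 0.48] w 0.0767 j [-0.39  0.45  0.4   1.86 -0.22  0.88  0.62]
```

View pics/w17z.png

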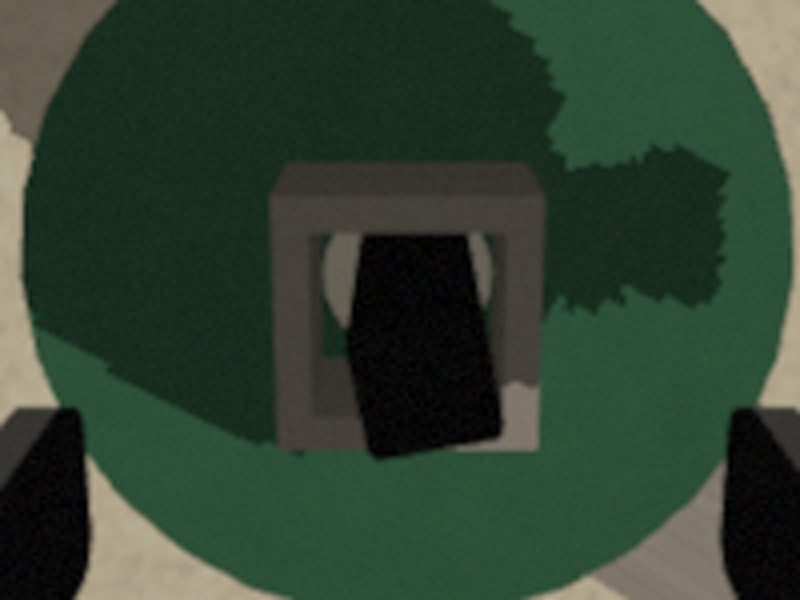

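Call:
{"api": "step_arm", "payload": {
  "xyz": [
    [0, 0.08, 0],
    [0, 0.16, 0],
    [0, 0.22, 0],
    [0, 0.245, 0],
    [0, 0.245, 0],
    [0, 0.245, 0]
  ],
  "rotation": [
    [0, 0, 0],
    [0, 0, 0],
    [0, 0, 0],
    [0, 0, 0],
    [0, 0, 0],
    [0, 0, 0]
  ]
}}

```text
clock: 22.52
tcp_pos: [0.5923, -0.0148, 0.2526]
orientation: [-1.536, -0.393, 0.39]
contact_force: [-0.4, -0.9, -0.2]
grip_width: 0.0771
```

Run:
```python
from h import *
st(); print(plan((.5918,-.0147,.097),np.radians(28.6))); f=wrist('w18')
```

```text
t 22.52 grasp [ 0.5926 -0.0148  0.0976] yaw 28.59 ydir [ 2.e-03 -3.e-04 -1.e+00] F [-0.43 -0.93 -0.16] w 0.0771 j [-0.35  0.55  0.36  1.9  -0.28  0.74  0.67]
(array([-0.0014,  0.0019,  0.0011]), array([ 0.0008, -0.0001,  0.001 ]))
```

View pics/w18.png

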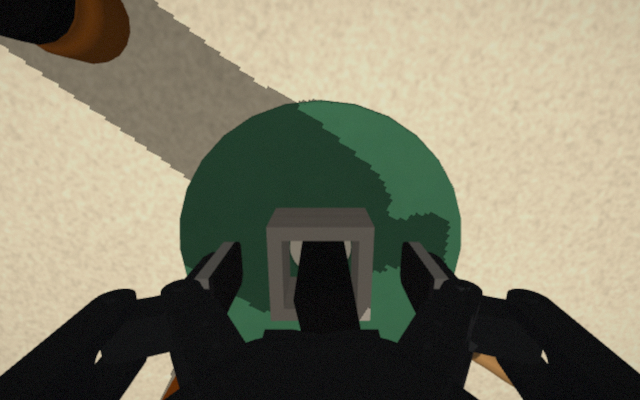

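Call:
{"api": "step_arm", "payload": {
  "xyz": [
    [-0.0014, 0, 0],
    [-0.0014, 0, 0],
    [-0.0014, 0, 0],
    [-0.0014, 0, 0],
    [-0.0014, 0, 0],
    [-0.0014, 0, 0]
  ],
  "rotation": [
    [0.001, 0, 0.001],
    [0.001, 0, 0.001],
    [0.001, 0, 0.001],
    [0.001, 0, 0.001],
    [0.001, 0, 0.001],
    [0.001, 0, 0.001]
  ],
  "grip": 0.8,
  "force": 45
}}

```text
clock: 23.32
tcp_pos: [0.5922, -0.015, 0.2533]
orientation: [-1.535, -0.392, 0.39]
contact_force: [-0.3, 0.9, 5.2]
grip_width: 0.0435
```

Run:
```python
from h import *
st(); f=wrist('w19'); s=save('s19','scene')
im=cv2.cvtColor(s['pixels'],cv2.COLOR_RGB2BGR)
cv2.imwrite('pics/s19z.png',cv2.resize(im[130:260,230:390],None,fx=4.5,fy=4.5,interpolation=cv2.INTER_CUBIC))
```

```text
t 23.32 grasp [ 0.5924 -0.0149  0.0983] yaw 28.59 ydir [ 1.e-03  6.e-04 -1.e+00] F [-0.29  0.92  5.22] w 0.0435 j [-0.35  0.55  0.36  1.9  -0.28  0.74  0.67]
```

View pics/w19.png

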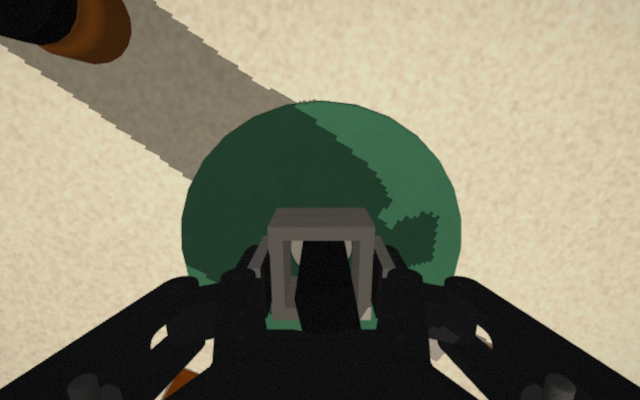

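View pics/s19z.png

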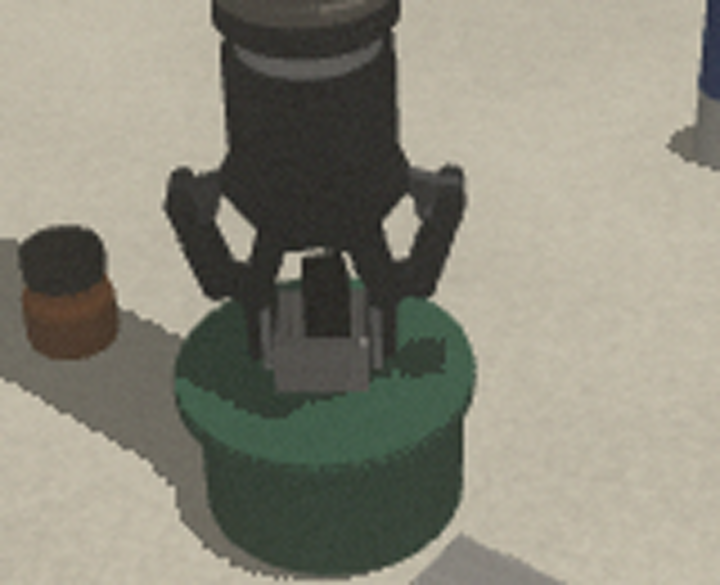

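Call:
{"api": "step_arm", "payload": {
  "xyz": [
    [0, -0.005, 0],
    [0, -0.01, 0],
    [0, -0.02, 0],
    [0, -0.03, 0],
    [0, -0.04, 0],
    [0, -0.05, 0],
    [0, -0.06, 0],
    [0, -0.07, 0],
    [0, -0.08, 0],
    [0, -0.08, 0],
    [0, -0.08, 0]
  ],
  "rotation": [
    [0, 0, 0],
    [0, 0, 0],
    [0, 0, 0],
    [0, 0, 0],
    [0, 0, 0],
    [0, 0, 0],
    [0, 0, 0],
    [0, 0, 0],
    [0, 0, 0],
    [0, 0, 0],
    [0, 0, 0]
  ]
}}

```text
clock: 24.8
tcp_pos: [0.5922, -0.015, 0.2772]
orientation: [-1.535, -0.392, 0.39]
contact_force: [0.4, -0.1, -0.8]
grip_width: 0.0436
```

Run:
```python
from h import *
st(); f=wrist('w20'); s=save('s20','scene')
im=cv2.cvtColor(s['pixels'],cv2.COLOR_RGB2BGR)
cv2.imwrite('pics/s20z.png',cv2.resize(im[130:260,230:390],None,fx=4.5,fy=4.5,interpolation=cv2.INTER_CUBIC))
print(plan((.5923,-.0149,.2183),np.radians(28.6)))
```

```text
t 24.8 grasp [ 0.5923 -0.0149  0.1222] yaw 28.6 ydir [ 9.e-04  6.e-04 -1.e+00] F [ 0.4  -0.05 -0.75] w 0.0436 j [-0.36  0.51  0.38  1.89 -0.26  0.79  0.65]
(array([ 0.0008, -0.3206,  0.    ]), array([-0.0001, -0.    ,  0.0006]))
```

View pics/s20z.png

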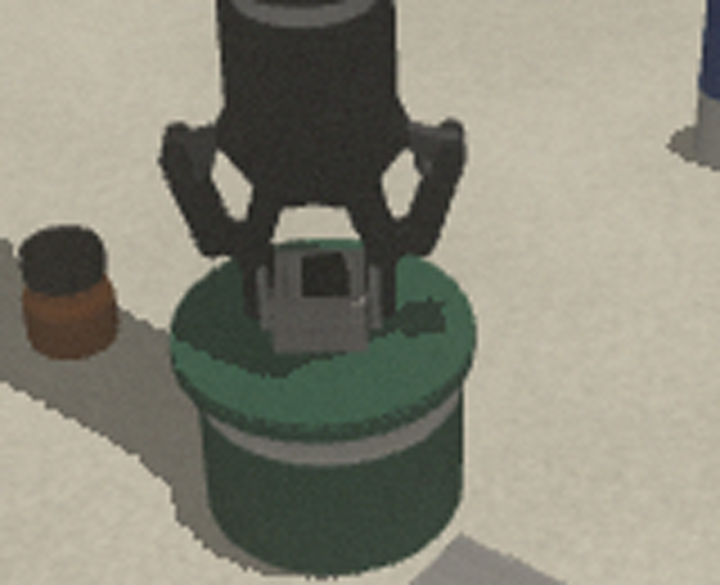

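View pics/w20.png

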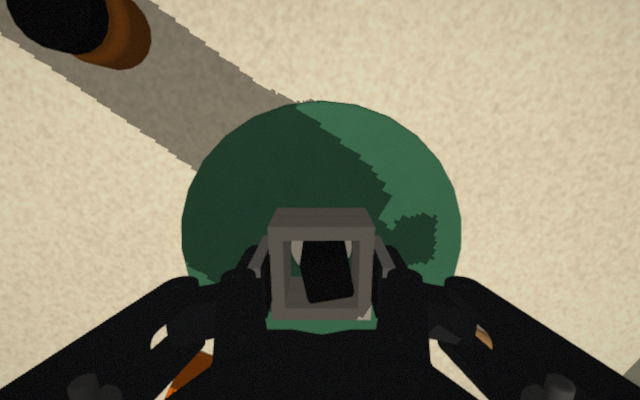

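Call:
{"api": "step_arm", "payload": {
  "xyz": [
    [0, -0.02, 0],
    [0, -0.04, 0],
    [0, -0.06, 0],
    [0, -0.08, 0],
    [0, -0.1, 0],
    [0, -0.12, 0],
    [0, -0.14, 0],
    [0, -0.16, 0],
    [0, -0.19, 0],
    [0, -0.22, 0],
    [0, -0.25, 0],
    [0, -0.28, 0],
    [0, -0.3, 0],
    [0, -0.315, 0],
    [0, -0.32, 0],
    [0, -0.32, 0],
    [0, -0.32, 0],
    [0, -0.32, 0]
  ],
  "rotation": [
    [0, 0, 0],
    [0, 0, 0],
    [0, 0, 0],
    [0, 0, 0],
    [0, 0, 0],
    [0, 0, 0],
    [0, 0, 0],
    [0, 0, 0],
    [0, 0, 0],
    [0, 0, 0],
    [0, 0, 0],
    [0, 0, 0],
    [0, 0, 0],
    [0, 0, 0],
    [0, 0, 0],
    [0, 0, 0],
    [0, 0, 0],
    [0, 0, 0]
  ]
}}

```text
clock: 27.15
tcp_pos: [0.592, -0.015, 0.3729]
orientation: [-1.535, -0.392, 0.391]
contact_force: [-0.0, 0.0, -1.8]
grip_width: 0.043
```

Run:
```python
from h import *
st(); print(np.abs(r.get_obs()['qvel']).max()); f=wrist('w21'); s=save('s21','scene'); save('t21','top')
print(plan((.5923,-.0149,.2183),np.radians(28.6)))
im=cv2.cvtColor(s['pixels'],cv2.COLOR_RGB2BGR)
cv2.imwrite('pics/s21z.png',cv2.resize(im[90:270,190:410],None,fx=3.3,fy=3.3,interpolation=cv2.INTER_CUBIC))
```

```text
t 27.15 grasp [ 0.5921 -0.015   0.2179] yaw 28.59 ydir [ 3.e-04  5.e-04 -1.e+00] F [-0.04  0.03 -1.79] w 0.043 j [-0.41  0.39  0.43  1.82 -0.19  0.97  0.6 ]
0.0014349238796553497
(array([ 0.0009, -0.0009,  0.0001]), array([-0.0001, -0.0001,  0.0004]))
```

View pics/s21z.png

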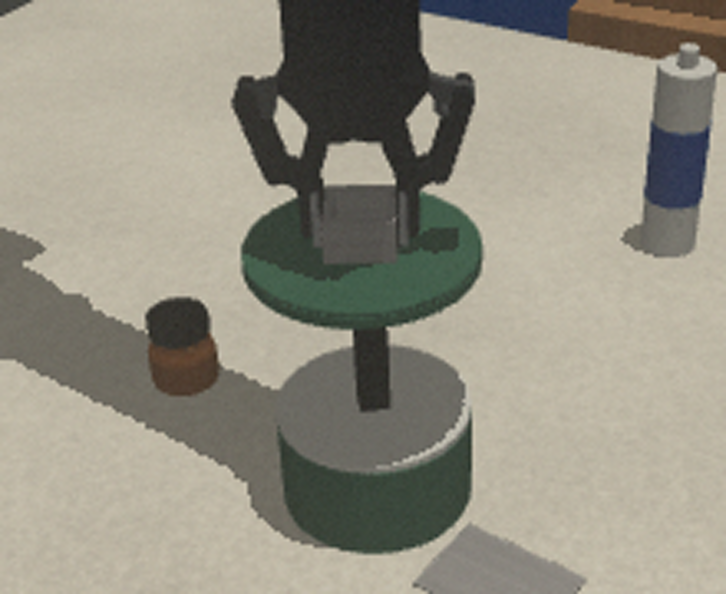

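View pics/s21.png

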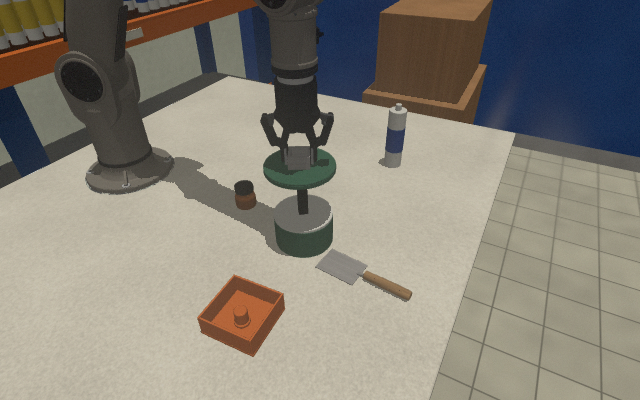

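View pics/w21.png

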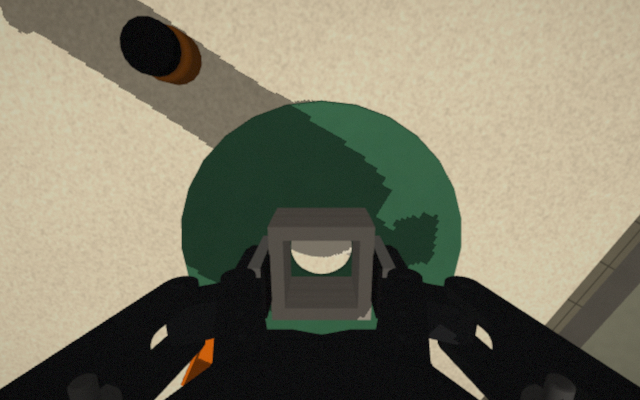

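Run:
```python
from h import *
print(r.hand_in()); st()
```

```text
the job is handed in; nothing more can be done
None
the job is handed in; nothing more can be done
```

The job is done and handed in at about 27 s on the clock, with no failed steps.

- **Caps:** the green cap was set down in the tin and the orange cap in the bin. Both stood upright in the pictures taken afterwards.
- **Nested lids:** I lifted both lids by the black knob and lowered them into the tin without touching the sides. They seated at the expected height (grasp at 132 mm) with about 10 N of pressure, and then I released the knob.
- **Outer lid:** I gripped it by the steel collar and lifted it straight up 119.6 mm. It is held level, with tilt under 0.001 rad and joint speeds about 0.001 rad/s. The 1.8 N load on the wrist is close to this lid's weight alone.
- **Final pictures:** the inner lid is seated flush in the tin with its knob upright. The cartridge, screw jar and putty knife look where they started; I judged that by eye.

Two measurements disagreed slightly, neither enough to matter:
- **Tin centre:** the wrist and top cameras differed by about 2 mm. I used a point between the two readings, and the lid went in without contact.
- **Finger closing:** each time the fingers closed, they pressed down with about 5 to 11 N, probably because they swing forward as they shut.

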